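Clamp the glaze test tiles and gauge them

TASK

Swing the cam lever of the empty clamping carrier fully open and stand every glaze test tile foot down in a bay of its own, then swing the red-topped cam lever a full quarter turn to its stop so that the yellow jaw nips all the tiles tight against the fence. Then take the orange gauge from its dock and, holding it upright, lightly press its sprung tip on the dot on top of each tile in turn, from the lightest glaze to the darkest (white, yellow, blue, black, as many as there are). Finally stand the gauge back in its dock, leave the tiles locked in the carrier and leave everything else on the table where it is.

Things in the scene. Friction and masses are not known exactly. Their poses are not given: they have to be found in the camera images.
- carrier: Fixed clamping carrier, place and yaw vary. Plywood base 280 mm wide (y) x 12 mm thick, x = -130 to +60 mm of the origin, which lies on the table at the middle of the row of four bays; z up, +x away from the robot at yaw 0. Beyond the bays an aluminium fence, face at x = +30 mm, top 28 mm above the table. Tiles stand rib along the carrier's x; a clamped one has its origin at x = 0, z = 12 mm.
- bay0 (a point): Centre of the floor of the bay at carrier x = 0, y = -99 mm, z = 12 mm; the other three are at y = -33, +33, +99 mm. Each is 62 mm wide, parted by steel strips 6 mm high, 4 mm thick. With the cam open it is 70 mm long, x = -40 (jaw) to +30 mm (fence), middle at x = -5 mm. Any tile may go in any bay.
- cam (a joint): Angle of the cam lever about its upright pivot, rad: 0 fully open, 1.571 locked (stop), growing counter-clockwise seen from above. It starts at 0.95 to 1.5 (carrier empty) and stays where it is left (friction 0.2 N m: a few N at the post turn it). It drives the jaw both ways in proportion, 10.4 mm for the quarter turn.
- cam_pivot (a point): On the pivot axis of the cam lever, at the top of the carrier's base (carrier x = -74 mm, y = 0, z = 12 mm).
- cam_post (a point): Top centre of the upright round red grip post at the lever's end: 20 mm diameter, 75 mm from the pivot axis, its top 84 mm above the table. At cam 0 the lever points midway between carrier -x and +y, at 1.571 midway between -x and -y. The lever bar, 14 mm thick, meets the post's foot, its top 44 mm above the table.
- jaw (a joint): How far the yellow jaw bar (268 mm wide, its top 29.5 mm above the table, near side of the bays) has closed towards the fence, m: 0 open (face at carrier x = -40 mm), 0.0104 locked on the tiles.
- tile_white: Loose inverted-T glaze test tile, white glaze, 0.12 kg, may be absent. Foot 60 (x) x 56 (y) x 8 mm; upright rib along x over its middle, 60 long x 16 mm thick, its top 44 mm above the underside. Origin at the centre of the underside, z up; turned half round it is the same. Pinch the rib from above.
- tile_yellow: Loose inverted-T glaze test tile, yellow glaze, 0.12 kg, may be absent. Foot 60 (x) x 56 (y) x 8 mm; upright rib along x over its middle, 60 long x 16 mm thick, its top 44 mm above the underside. Origin at the centre of the underside, z up; turned half round it is the same. Pinch the rib from above.
- tile_blue: Loose inverted-T glaze test tile, blue glaze, 0.12 kg, may be absent. Foot 60 (x) x 56 (y) x 8 mm; upright rib along x over its middle, 60 long x 16 mm thick, its top 44 mm above the underside. Origin at the centre of the underside, z up; turned half round it is the same. Pinch the rib from above.
- tile_black: Loose inverted-T glaze test tile, black glaze, 0.12 kg, may be absent. Foot 60 (x) x 56 (y) x 8 mm; upright rib along x over its middle, 60 long x 16 mm thick, its top 44 mm above the underside. Origin at the centre of the underside, z up; turned half round it is the same. Pinch the rib from above.
- dot_white (a point): The 10 mm dot at the middle of the top of the white tile's rib, 44 mm above its underside.
- dot_yellow (a point): The 10 mm dot at the middle of the top of the yellow tile's rib, 44 mm above its underside.
- dot_blue (a point): The 10 mm dot at the middle of the top of the blue tile's rib, 44 mm above its underside.
- dot_black (a point): The 10 mm dot at the middle of the top of the black tile's rib, 44 mm above its underside.
- gauge: Loose hand gauge, 0.15 kg, standing nose down in its dock. Origin at the centre of the underside of its 36 x 36 x 8 mm black shoulder, z up. Orange square neck 24 x 24 mm from z = 8 to 64 mm (grip here). Below, a steel nose of 16 mm diameter to z = -30 mm and a brass sprung foot of 8 mm diameter to z = -45 mm.
- gauge_tip (a point): The lower end of the gauge's brass foot, on the gauge's axis, 45 mm below the gauge's origin when not pressed. The foot springs in by up to 10 mm: 0.4 N at first touch, 0.4 N more per mm, then a hard stop.
- dock: Fixed grey dock block 90 x 90 x 60 mm high; origin at the centre of its underside. A round hole of 26 mm diameter, 55 mm deep, in the middle of its top takes the gauge's nose; the shoulder rests on the top, so the docked gauge has its origin 60 mm above the dock's origin.
- pinch_pot: Bystander (pinch pot), loose, to be left alone: terracotta cup 60 mm across, 45 mm high.
- glaze_jar: Bystander (glaze jar), loose, to be left alone: 60 mm across, 85 mm high, blue cap.
- sponge: Bystander (sponge), loose, to be left alone: yellow block 100 x 65 x 35 mm.
- glaze_brush: Bystander (brush), loose, to be left alone: lying flat; origin near its middle.
- tub: Bystander (tub), loose, to be left alone: white open tub 90 mm across, 60 mm high.
- wood_rib: Bystander (wooden rib), loose, to be left alone: flat slip of wood 110 x 50 x 8 mm.
Mind the look-alikes: they are no part of the job. What is shaped like the tile_white but green, pink or turquoise is not meant.

How it is judged:
On the way, in this order (a step that is already met when the one before it is completed fails the run):
1. every tile stands in a bay of its own, let go, with the cam lever open (x of tile_white in the frame of carrier between -0.013 and 0.004 m and y of tile_white in the frame of carrier between -0.125 and 0.125 m and z of each of tile_white, tile_yellow, tile_blue, tile_black in the frame of carrier below 0.0145 m and angle between each of tile_white, tile_yellow, tile_blue, tile_black's own z axis and vertical below 0.1 rad and angle between the x axis of each of tile_white, tile_yellow, tile_blue, tile_black and the x axis of carrier, either way round below 0.12 rad and x of tile_yellow in the frame of carrier between -0.013 and 0.004 m and y of tile_yellow in the frame of carrier between -0.125 and 0.125 m and x of tile_blue in the frame of carrier between -0.013 and 0.004 m and y of tile_blue in the frame of carrier between -0.125 and 0.125 m and x of tile_black in the frame of carrier between -0.013 and 0.004 m and y of tile_black in the frame of carrier between -0.125 and 0.125 m and contact force between the fingers and tile_white below 0.1 N and contact force between the fingers and tile_yellow below 0.1 N and contact force between the fingers and tile_blue below 0.1 N and contact force between the fingers and tile_black below 0.1 N and value of joint cam below 0.5 rad), for 0.2 s.
2. the cam lever is turned home and the jaw holds the tiles against the fence (x of tile_white in the frame of carrier between -0.004 and 0.004 m and y of tile_white in the frame of carrier between -0.125 and 0.125 m and z of each of tile_white, tile_yellow, tile_blue, tile_black in the frame of carrier below 0.0145 m and angle between each of tile_white, tile_yellow, tile_blue, tile_black's own z axis and vertical below 0.1 rad and angle between the x axis of each of tile_white, tile_yellow, tile_blue, tile_black and the x axis of carrier, either way round below 0.12 rad and x of tile_yellow in the frame of carrier between -0.004 and 0.004 m and y of tile_yellow in the frame of carrier between -0.125 and 0.125 m and x of tile_blue in the frame of carrier between -0.004 and 0.004 m and y of tile_blue in the frame of carrier between -0.125 and 0.125 m and x of tile_black in the frame of carrier between -0.004 and 0.004 m and y of tile_black in the frame of carrier between -0.125 and 0.125 m and value of joint cam above 1.4 rad and value of joint jaw above 0.0095 m), for 0.2 s.
3. the gauge tip is pressed on the dot of the white tile (distance between gauge_tip and dot_white below 0.007 m and contact force between gauge and tile_white above 0.4 N), for 0.1 s.
4. the gauge tip is pressed on the dot of the yellow tile (distance between gauge_tip and dot_yellow below 0.007 m and contact force between gauge and tile_yellow above 0.4 N), for 0.1 s.
5. the gauge tip is pressed on the dot of the blue tile (distance between gauge_tip and dot_blue below 0.007 m and contact force between gauge and tile_blue above 0.4 N), for 0.1 s.
6. the gauge tip is pressed on the dot of the black tile (distance between gauge_tip and dot_black below 0.007 m and contact force between gauge and tile_black above 0.4 N), for 0.1 s.
At the end, for the whole second after the job is handed in: Every tile stands in a bay, clamped against the fence (within 4 mm), the cam lever at its stop (over 1.4 rad of 1.571), the jaw closed by more than 9.5 mm, and the gauge stands at rest in its dock with its shoulder down on the top (all of step 2 and horizontal distance between gauge and dock below 0.009 m and z of gauge in the frame of dock between 0.057 and 0.064 m and angle between gauge's own z axis and vertical below 0.08 rad and linear speed of gauge below 0.02 m/s); the robot touches nothing.
It fails at once if a bystander is moved more than 5 cm (distance of any of pinch_pot, glaze_jar, sponge, glaze_brush, tub, wood_rib from where it was at the start of the episode above 0.05 m).
It fails at once if the gauge is pressed hard (over 20 N) on a tile (contact force between gauge and tile_white above 20 N or contact force between gauge and tile_yellow above 20 N or contact force between gauge and tile_blue above 20 N or contact force between gauge and tile_black above 20 N).
Of tile_white, tile_yellow, tile_blue, tile_black only 3 to 4 are there at a start; the rules pass over those that are not, and their reading is None.
At some moment in a run one of tile_white, tile_yellow, tile_blue, tile_black may be knocked a few centimetres aside while the robot is not near it.
Once in a run the grip may slacken for a moment while it holds something.
It also fails if it takes over 210 s, if anything falls off the work surface, if the arm or the gripper's body presses on something with over 40 N, if the wrist force passes 120 N, or if a joint passes its speed limit or range.

ROBOT

A 6-joint arm with a two-finger parallel gripper is mounted at the origin on the work surface. World frame = base frame: x ahead of the robot, y to its left, z up, the work surface at z = 0. Lengths are in m, angles in rad, forces in N, time in s.
With the tool pointing down it reaches from about 0.25 to 0.8 m from the base axis. Payload 3.9 kg.
Tool frame: the origin (TCP) lies at the very end of the fingers, on their centre line; the grasp point (between the pads) lies 19 mm behind it; y points along the fingers, z is the direction in which the jaws open and shut, and the axes are right-handed (so a half turn about y gives the same grasp; the last joint's range is limited). The gripper opens to 85 mm and grips with 20 to 120 N. Pads are 22 mm wide; open, the fingers measure 114 mm over their backs; the gripper's body (76 mm by 85 mm) begins 54 mm behind the grasp point. The pads swing forward as they close: fully open they stand 13 mm farther back than shut.
Start: joints at [1.239, 0.26, -0.138, 1.173, 0, 1.571], TCP at [0.171, 0.496, 0.231] pointing down, gripper open.
Joint ranges: [-2.78, 2.78], [-0.83, 1.72], [-1.28, 1.37], [-1.9, 2.12], [-1.57, 1.48], [-3.14, 3.14]. Speed limits (rad/s): [2.57, 2.57, 3.14, 3.14, 3.14, 3.14].

INTERFACE

Orientations are given as a unit quaternion [x, y, z, w].
In Python, from cell import observe, read_camera, finish_job, spot_in, outline_of, place_of gives the robot as it stands.
- The arm moves only by the tool jog_arm, never from a script. Its argument "rows" is a list that holds one entry, the list of rows, each a list of 7 numbers: the closure in counts, from 0 (fully open) to 255 (shut), then the shift along the tool's x, y, z in cm, then the turn, a rotation vector about the tool's x, y, z in degrees. A call has 1 to 20 rows; each row is the pose to reach, as a shift and turn from the pose measured when the call began, along the tool's axes at that moment; what a row does not reach only later rows make up. A row lasts 1/12 s, in which the tool goes at most 41.7 mm and 7.16 degrees, less where a joint would pass 70% of its speed; a pose out of reach is approached as far as the arm can. A call with a gripper value outside its range is refused whole. The fingers move at their own pace and stop on an object; "newtons" is the grip in N (left out, the last holds). Time passes only in rows, so rows that repeat a pose let the fingers close. It gives the time, the measured TCP pose, the force and the opening at its end, in the units of the state.
- observe(): the state, without advancing time (a new reading comes with each control period).
- read_camera(name): name is "side" or "top"; returns a dict with "image" (384x512x3 uint8, red, green, blue), "camera_matrix" (3x3 intrinsics, pixels), "view" (4x4, takes a point from world to camera coordinates). Camera axes: x right, y down, z forward; pixel columns grow to the right and rows downward; lengths in m; the calibration is good to about 2 mm. A picture is of the moment at which its call begins. There is no depth.
- finish_job(): hands the job in, once; it reports no verdict.
Trained networks look in the newest picture that a camera, given by its name, has taken for a name from the list of things; names that differ only in an ending like _2 or _b are one class to them, and where a whole thing is asked for, a point or a joint stands for the part that bears it (a point fixed in the world has none). Each returns a list of dicts, best first, with "score" (0 to 1); they miss things now and then, are a little off and sometimes report something else, mostly with a low value. They report only what shows in the picture. A call takes as long as a camera call. They do not tell look-alikes from the thing itself.
- spot_in(camera, target): "centre" ([x, y, z] in m, in world coordinates, good to about 4 mm: the middle of the surface that is visible of it).
- outline_of(camera, target): "mask" (384x512 bool, what is visible of it).
- place_of(camera, target): "centre" ([x, y, z] in m, in world coordinates, good to about 4 mm: a listed point, or the origin of a listed thing).
The state is a dict: "clock": time; "q": joint angles; "dq": joint speeds; "tau": joint torques, N m; "tool_pos": TCP position; "tool_rot": TCP orientation; "ft_force": force on the tool from outside, world axes, zero at the start; "torque": the same for the moment, N m; "grip_width": opening from 0.0 (shut) to 1.0 (fully open).
Only numpy, scipy, OpenCV 4.12 (cv2) and the standard library are available. Lean on these libraries where they do the work, as an engineer would, in place of code of your own. Each camera call takes 0.05 s, during which the arm holds its last target. There are 200 camera calls.

## Working session

There is one attempt and no reset: what is moved stays moved. The work goes in short steps, Python scripts to look and compute and a tool call to move; the robot and the scene stay as the last step left them, time stands still between calls to the robot, and variables do not carry over. Pictures are saved under pics/ and viewed, about 12 in all and at most 16, crops included, and the job is handed in when it is done.

Besides the shell and the picture viewer there is one more tool, called after "Call:" in YAML: its name, and indented under it one key for each argument. jog_arm: Moves the arm, as the interface text tells. Its arguments: {"type":"object","properties":{"rows":{"type":"array","items":{"type":"array","items":{"type":"array","items":{"type":"number"}}}},"newtons":{"type":"number"}},"required":["rows"]}

```bash
mkdir -p pics; ls; python3 - <<'E'
from cell import *
import cv2
s=observe();print(s)
for c in("top","side"):
    r=read_camera(c);cv2.imwrite(f"pics/{c}0.png",r["image"][:,:,::-1]);print(r["camera_matrix"],r["view"])
    for t in ["cam_post","cam_pivot","bay0","carrier","tile_white","tile_yellow","tile_blue","tile_black","gauge","dock"]:
        print(c,t,[([round(float(v),3) for v in d["centre"]],round(float(d["score"]),2)) for d in place_of(c,t)])
E
```

```text
pics
{'clock': 0.0, 'q': array([ 1.23902379e+00,  2.60673899e-01, -1.39385407e-01,  1.17270189e+00,
        2.42882648e-05,  1.57080126e+00]), 'dq': array([ 1.76983265e-03, -4.21960864e-04, -1.94539804e-03, -2.68764514e-04,
       -2.41948675e-03, -9.31262929e-05]), 'tau': array([-1.68812163e-03, -4.05681574e+01,  2.53919560e+01,  1.87433203e-02,
       -1.12220648e-04, -2.21072163e-06]), 'tool_pos': array([0.17077058, 0.49572005, 0.23046403]), 'tool_rot': array([ 0.69808301, -0.11688692,  0.11664056, -0.69671554]), 'ft_force': array([ 0.9476942 ,  0.09543015, -0.14955771]), 'torque': array([ 0.01111253, -0.01697708,  0.00583104]), 'grip_width': 0.9967333523669164}
[[460.46858078   0.         262.72723505]
 [  0.         460.46858078 194.97506   ]
 [  0.           0.           1.        ]] [[-1.82206172e-02 -9.99829175e-01 -3.10326347e-03  5.76321609e-02]
 [-9.95301470e-01  1.84331325e-02 -9.50536903e-02  5.55847192e-01]
 [ 9.50946556e-02  1.35674579e-03 -9.95467310e-01  1.39889348e+00]
 [ 0.00000000e+00  0.00000000e+00  0.00000000e+00  1.00000000e+00]]
top cam_post [([0.441, -0.037,
[... 1017 characters left out ...]
st [([0.52, -0.385, 0.061], 0.63), ([0.441, -0.037, 0.082], 0.56), ([0.586, 0.346, -0.001], 0.33)]
side cam_pivot [([0.516, -0.034, 0.011], 0.68)]
side bay0 [([0.575, -0.139, 0.013], 0.78)]
side carrier [([0.591, -0.044, -0.003], 0.65)]
side tile_white [([0.451, 0.227, 0.001], 0.89), ([0.349, 0.355, -0.004], 0.76), ([0.461, 0.351, 0.001], 0.7), ([0.475, 0.467, 0.0], 0.6)]
side tile_yellow [([0.58, 0.217, -0.002], 0.86), ([0.462, 0.351, 0.041], 0.24)]
side tile_blue [([0.521, -0.384, 0.059], 0.65)]
side tile_black [([0.59, 0.35, -0.003], 0.88), ([0.592, -0.043, -0.005], 0.33)]
side gauge [([0.522, -0.383, 0.061], 0.65), ([0.52, -0.384, 0.003], 0.32)]
side dock [([0.521, -0.386, 0.006], 0.68)]
```

```bash
python3 - <<'E'
import cv2
i=cv2.imread("pics/top0.png");cv2.imwrite("pics/top0b.png",cv2.resize(i,(800,600),interpolation=cv2.INTER_CUBIC))
E
```

```text
(no output)
```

View pics/top0b.png

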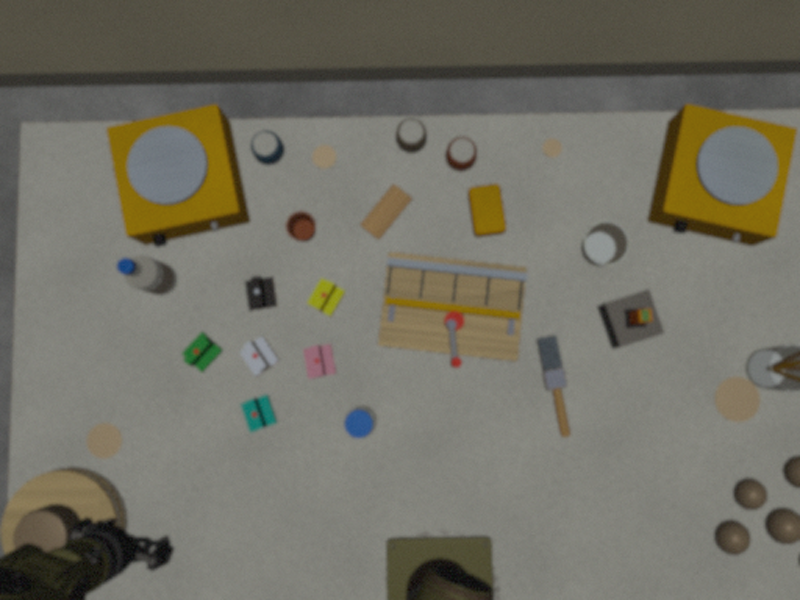

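View pics/side0.png

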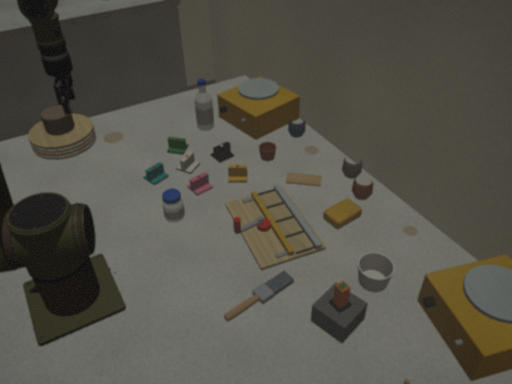

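```bash
cat > h.py <<'E'
from cell import *
import numpy as np, cv2
from scipy.optimize import minimize
from scipy.spatial.transform import Rotation as R
def box(x0,x1,y0,y1,z0,z1): return np.array([[x,y,z] for x in(x0,x1) for y in(y0,y1) for z in(z0,z1)])
T=[box(-.03,.03,-.028,.028,0,.008),box(-.03,.03,-.008,.008,0,.044)]
C=[box(-.13,.06,-.14,.14,0,.012)]
D=[box(-.045,.045,-.045,.045,0,.06)]
G=[box(-.012,.012,-.012,.012,.008,.064),box(-.018,.018,-.018,.018,0,.008)]
S=4
def proj(P,r):
    c=P@r["view"][:3,:3].T+r["view"][:3,3]; u=c@r["camera_matrix"].T
    return u[:,:2]/u[:,2:]
def place(b,p,z=0):
    c,s=np.cos(p[2]),np.sin(p[2]); return b@np.array([[c,s,0],[-s,c,0],[0,0,1]])+[p[0],p[1],z]
def sil(bs,p,r,z,x0):
    m=np.zeros((90*S,90*S),np.uint8) if x0 is not None else None
    for b in bs:
        u=(proj(place(b,p,z),r)-x0+.5)*S
        cv2.fillConvexPoly(m,cv2.convexHull(np.round(u*16).astype(np.int32)),255,shift=4)
    return m
def fit(bs,p0,views,z=0,yaws=np.arange(-1.5,1.57,.26)):
    # views: list of (r,mask)
    pre=[]
    for r,m in views:
        x0=np.round(proj(np.array([[p0[0],p0[1],z]]),r)[0])-45
        M=np.float32([[S,0,-(x0[0]-.5)*S-.5],[0,S,-(x0[1]-.5)*S-.5]])
        pre.append((r,x0,cv2.warpAffine(m.astype(np.uint8)*255,M,(90*S,90*S),flags=cv2.INTER_LINEAR)))
    def cost(p):
        t=0
        for r,x0,m in pre:
            s=cv2.GaussianBlur(sil(bs,p,r,z,x0),(0,0),S*.6).astype(float)
            t+=np.abs(s-m).sum()/255/S/S
        return t/len(pre)
    best=[]
    for y in yaws:
        o=minimize(cost,[p0[0],p0[1],y],method="Nelder-Mead",options=dict(initial_simplex=np.array([[0,0,0],[.006,0,0],[0,.006,0],[0,0,.15]])+[p0[0],p0[1],y],maxiter=120))
        best.append((o.fun,o.x))
    best.sort(key=lambda t:t[0]); return best
def near(c,n,p,tol=.03,f=outline_of):
    """mask whose projected centroid is nearest p"""
    return f(c,n)
E
cat > fit1.py <<'E'
from h import *
rs={c:read_camera(c) for c in("top","side")}
items=dict(tile_white=(T,(.462,.352),0),tile_yellow=(T,(.578,.217),0),tile_black=(T,(.59,.348),0),carrier=(C,(.589,-.044),0),dock=(D,(.52,-.385),0),gauge=(G,(.521,-.385),.06))
for n,(bs,p,z) in items.items():
    for cs in (("top",),("side",),("top","side")):
        v=[]
        for c in cs:
            e=proj(np.array([[*p,z+.015]]),rs[c])[0]
            ms=[d for d in outline_of(c,n) if d["mask"].any()]
            ms=[(np.hypot(*(np.argwhere(d["mask"]).mean(0)[::-1]-e)),d) for d in ms]
            ms=[x for x in ms if x[0]<15]
            if ms: v.append((rs[c],min(ms,key=lambda x:x[0])[1]["mask"]))
        if len(v)<len(cs): print(n,cs,"no mask");continue
        b=fit(bs,p,v,z,yaws=[-.13] if n=="carrier" else np.arange(-1.5,1.57,.3))
        print(n,cs,[int(m.sum()) for _,m in v],[(round(f,1),x.round(3).tolist()) for f,x in b[:3]])
i=rs["top"]["image"][160:300,110:240,::-1]; j=rs["side"]["image"][120:220,130:260,::-1]
k=rs["top"]["image"][150:240,235:435,::-1]
a=cv2.resize(i,(390,420),interpolation=3);b=cv2.resize(j,(390,300),interpolation=3)
W=np.zeros((600,800,3),np.uint8);W[:420,:390]=a;W[:300,400:790]=b;W[420:600,:400]=cv2.resize(k,(400,180),interpolation=3)
g=rs["side"]["image"][270:340,300:380,::-1];W[300:590,400:730]=cv2.resize(g,(330,290),interpolation=3)
cv2.imwrite("pics/crop1.png",W)
E
time python3 fit1.py
```

```text
tile_white ('top',) [370] [(np.float64(20.6), [0.464, 0.354, 0.604]), (np.float64(20.7), [0.464, 0.354, 0.599]), (np.float64(20.8), [0.464, 0.354, 0.601])]
tile_white ('side',) [267] [(np.float64(44.1), [0.461, 0.355, 0.702]), (np.float64(44.1), [0.46, 0.355, 0.702]), (np.float64(44.7), [0.461, 0.355, 0.735])]
tile_white ('top', 'side') [370, 267] [(np.float64(39.8), [0.464, 0.354, 0.597]), (np.float64(39.8), [0.464, 0.354, 0.602]), (np.float64(40.0), [0.463, 0.354, 0.578])]
tile_yellow ('top',) [344] [(np.float64(24.4), [0.581, 0.22, -0.547]), (np.float64(24.7), [0.581, 0.22, -0.53]), (np.float64(24.8), [0.58, 0.22, -0.548])]
tile_yellow ('side',) [310] [(np.float64(38.2), [0.577, 0.219, -0.492]), (np.float64(38.3), [0.577, 0.219, -0.489]), (np.float64(38.3), [0.577, 0.219, 2.651])]
tile_yellow ('top', 'side') [344, 310] [(np.float64(36.2), [0.58, 0.22, -0.542]), (np.float64(36.2), [0.58, 0.22, -0.545]), (np.float64(36.6), [0.58, 0.22, -0.547])]
tile_black ('top',) [356] [(np.float64(32.4), [0.591, 0.35, 0.126]), (np.float64(32.6), [0.591, 0.35, 0.124]), (np.float64(32.7), [0.591, 0
[... 867 characters left out ...]
.297])]
dock ('top', 'side') [853, 1698] [(np.float64(353.9), [0.522, -0.383, 1.859]), (np.float64(354.0), [0.522, -0.383, 0.287]), (np.float64(354.0), [0.522, -0.383, 0.287])]
gauge ('top',) [192] [(np.float64(14.4), [0.523, -0.383, -0.021]), (np.float64(14.5), [0.523, -0.383, -0.017]), (np.float64(14.6), [0.523, -0.382, -1.616])]
gauge ('side',) [430] [(np.float64(50.5), [0.521, -0.383, -1.309]), (np.float64(50.8), [0.521, -0.383, 1.648]), (np.float64(50.8), [0.521, -0.383, 0.279])]
gauge ('top', 'side') [192, 430] [(np.float64(37.9), [0.522, -0.382, 0.003]), (np.float64(38.0), [0.522, -0.383, 1.606]), (np.float64(38.0), [0.522, -0.383, -1.548])]
real	2m35.973s
user	1m12.707s
sys	1m10.613s
```

View pics/crop1.png

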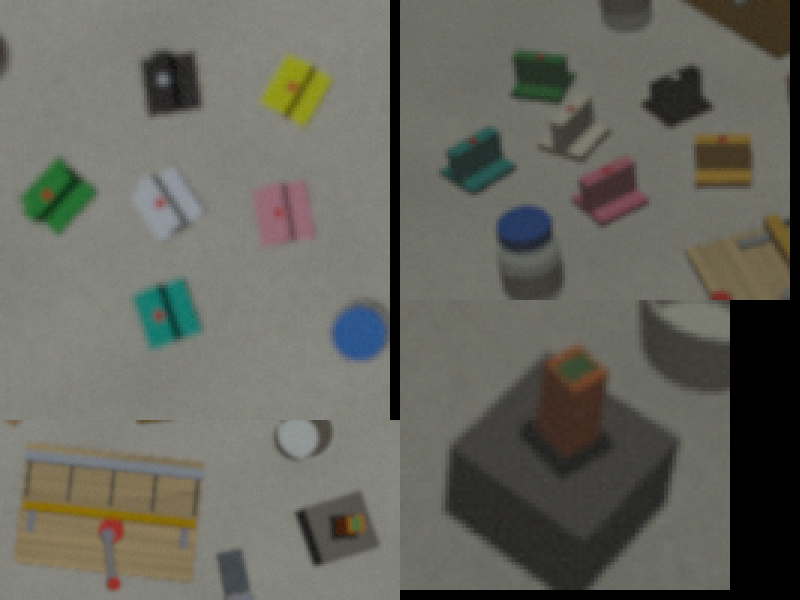

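```bash
cat > mv.py <<'E'
from h import *
def rows(*wps,s=None):
    """wp=(x,y,z,jawyaw_deg,closure,n) -> prints rows; jaw yaw mod 180 = tool z axis direction"""
    s=s or observe(); R0=R.from_quat(s["tool_rot"]); M=R0.as_matrix(); p0=s["tool_pos"]
    y0=np.degrees(np.arctan2(M[1,2],M[0,2]))
    print("t",round(s["clock"],1),"tcp",p0.round(4),"yaw",round(y0,1),"w",round(s["grip_width"]*85,1),"F",s["ft_force"].round(1),"q6",round(s["q"][5],2),"tilt",round(M[2,1],4))
    for x,y,z,a,c,n in wps:
        a=y0+(a-y0+90)%180-90
        zz=np.array([np.cos(np.radians(a)),np.sin(np.radians(a)),0]); yy=np.array([0,0,-1.]); xx=np.cross(yy,zz)
        Rt=R.from_matrix(np.c_[xx,yy,zz]); d=M.T@(np.array([x,y,z])-p0)*100; rv=(R0.inv()*Rt).as_rotvec(degrees=True)
        print(n,"x",[c,*d.round(2).tolist(),*rv.round(1).tolist()])
CAR=np.array([.590,-.041,-.133])
def car(x,y,c=None):
    c=CAR if c is None else c
    return np.array([c[0]+x*np.cos(c[2])-y*np.sin(c[2]),c[1]+x*np.sin(c[2])+y*np.cos(c[2])])
E
python3 -c "
from mv import *
print(car(-.074,0))
rows((.441,-.037,.15,93,105,16),(.441,-.037,.055,93,105,4))"
```

```text
[ 0.51665353 -0.03118699]
t 2.4 tcp [0.171  0.4964 0.2313] yaw 71.0 w 84.9 F [ 0.2  0.8 -0.3] q6 1.57 tilt -1.0
16 x [105, 42.9, 8.13, -41.64, -0.0, -22.0, 0.0]
4 x [105, 42.9, 17.63, -41.64, -0.0, -22.0, 0.0]
```

Call:
jog_arm:
  rows:
    - [[105, 42.9, 0, -41.6, 0, -22, 0], [105, 42.9, 0, -41.6, 0, -22, 0], [105, 42.9, 0, -41.6, 0, -22, 0], [105, 42.9, 0, -41.6, 0, -22, 0], [105, 42.9, 0, -41.6, 0, -22, 0], [105, 42.9, 0, -41.6, 0, -22, 0], [105, 42.9, 0, -41.6, 0, -22, 0], [105, 42.9, 0, -41.6, 0, -22, 0], [105, 42.9, 0, -41.6, 0, -22, 0], [105, 42.9, 0, -41.6, 0, -22, 0], [105, 42.9, 0, -41.6, 0, -22, 0], [105, 42.9, 0, -41.6, 0, -22, 0], [105, 42.9, 8.1, -41.6, 0, -22, 0], [105, 42.9, 8.1, -41.6, 0, -22, 0], [105, 42.9, 8.1, -41.6, 0, -22, 0], [105, 42.9, 8.1, -41.6, 0, -22, 0], [105, 42.9, 8.1, -41.6, 0, -22, 0], [105, 42.9, 8.1, -41.6, 0, -22, 0], [105, 42.9, 8.1, -41.6, 0, -22, 0], [105, 42.9, 8.1, -41.6, 0, -22, 0]]
  newtons: 40

```text
clock: 4.07
tool_pos: [0.4415, -0.0356, 0.1515]
tool_rot: [-0.707, -0.02, 0.018, 0.707]
ft_force: [0.0, 0.8, 1.3]
grip_width: 0.588
```

```bash
python3 -c "
from mv import *
rows((.441,-.037,.055,93,105,4))
for c in('top','side'):
    r=read_camera(c);cv2.imwrite(f'pics/{c}1.png',r['image'][:,:,::-1])
"
```

```text
t 4.1 tcp [ 0.4415 -0.0356  0.1515] yaw 93.1 w 50.0 F [0.  0.8 1.3] q6 -0.13 tilt -1.0
4 x [105, -0.07, 9.65, -0.14, -0.0, 0.1, 0.1]
```

Call:
jog_arm:
  rows:
    - [[105, -0.1, 3, -0.1, 0, 0, 0], [105, -0.1, 6, -0.1, 0, 0, 0], [105, -0.1, 8, -0.1, 0, 0, 0], [105, -0.1, 9.6, -0.1, 0, 0, 0], [105, -0.1, 9.6, -0.1, 0, 0, 0], [255, -0.1, 9.6, -0.1, 0, 0, 0], [255, -0.1, 9.6, -0.1, 0, 0, 0], [255, -0.1, 9.6, -0.1, 0, 0, 0], [255, -0.1, 9.6, -0.1, 0, 0, 0], [255, -0.1, 9.6, -0.1, 0, 0, 0], [255, -0.1, 9.6, -0.1, 0, 0, 0]]
  newtons: 20

```text
clock: 5.08
tool_pos: [0.4419, -0.0368, 0.0567]
tool_rot: [0.707, 0.021, -0.017, -0.707]
ft_force: [-1.3, 0.8, 7.5]
grip_width: 0.226
```

```bash
cat > arc.py <<'E'
import sys; from mv import *
a0,a1,n=float(sys.argv[1]),float(sys.argv[2]),int(sys.argv[3]); P=car(-.074,0)
s=observe(); v=s["tool_pos"][:2]-P; print("r",np.hypot(*v),"cam deg",(np.degrees(np.arctan2(v[1],v[0]))-135-np.degrees(CAR[2]))%360)
rows(*[(*(P+.075*np.array([np.cos(t),np.sin(t)])),s["tool_pos"][2],np.degrees(t)-90,255,1) for c in np.linspace(a0,a1,n) for t in [np.radians(135+c)+CAR[2]]],s=s)
E
python3 arc.py 48 -3 9
```

```text
r 0.07499208901475797 cam deg 56.92340348632081
t 5.1 tcp [ 0.4419 -0.0368  0.0567] yaw 93.1 w 19.2 F [-1.3  0.8  7.5] q6 -0.14 tilt -1.0
1 x [255, 0.07, -0.0, 1.16, 0.0, 7.7, 0.3]
1 x [255, 0.22, 0.0, 1.98, -0.0, 14.1, 0.3]
1 x [255, 0.47, 0.0, 2.78, -0.0, 20.5, 0.3]
1 x [255, 0.81, 0.0, 3.54, -0.0, 26.8, 0.3]
1 x [255, 1.22, 0.0, 4.27, -0.1, 33.2, 0.3]
1 x [255, 1.72, 0.01, 4.94, -0.1, 39.6, 0.3]
1 x [255, 2.29, 0.01, 5.55, -0.1, 46.0, 0.3]
1 x [255, 2.92, 0.01, 6.1, -0.1, 52.3, 0.3]
1 x [255, 3.6, 0.01, 6.57, -0.1, 58.7, 0.3]
```

Call:
jog_arm:
  rows:
    - [[255, 0, 0, 0.6, 0, 4, 0], [255, 0.07, 0, 1.16, 0, 8, 0], [255, 0.14, 0, 1.57, 0, 11, 0], [255, 0.22, 0, 1.98, 0, 14, 0], [255, 0.34, 0, 2.38, 0, 17, 0], [255, 0.47, 0, 2.78, 0, 20.5, 0], [255, 0.64, 0, 3.16, 0, 23.5, 0], [255, 0.81, 0, 3.54, 0, 27, 0], [255, 1.01, 0, 3.9, 0, 30, 0], [255, 1.22, 0, 4.27, 0, 33, 0], [255, 1.46, 0, 4.6, 0, 36, 0], [255, 1.72, 0, 4.94, 0, 39.5, 0], [255, 2, 0, 5.25, 0, 43, 0], [255, 2.29, 0, 5.55, 0, 46, 0], [255, 2.6, 0, 5.83, 0, 49, 0], [255, 2.92, 0, 6.1, 0, 52, 0], [255, 3.25, 0, 6.35, 0, 55, 0], [255, 3.45, 0, 6.5, 0, 57, 0], [255, 3.45, 0, 6.5, 0, 57, 0]]

```text
clock: 6.67
tool_pos: [0.4711, 0.0277, 0.0568]
tool_rot: [0.632, -0.32, 0.322, -0.628]
ft_force: [-3.2, -6.2, 1.4]
grip_width: 0.227
```

```bash
python3 arc.py 0 0 1
```

```text
r 0.0744376813085432 cam deg 0.33047803311360724
t 6.7 tcp [0.4711 0.0277 0.0568] yaw 36.0 w 19.3 F [-3.2 -6.2  1.4] q6 1.01 tilt -1.0
1 x [255, -0.06, -0.0, 0.04, 0.1, -1.4, 0.3]
```

Call:
jog_arm:
  rows:
    - [[105, 0, 0, 0, 0, 0, 0], [105, 0, 0, 0, 0, 0, 0], [105, 0, 0, 0, 0, 0, 0], [105, 0, 0, 0, 0, 0, 0], [105, 0, -3, 0, 0, 0, 0], [105, 0, -6, 0, 0, 0, 0], [105, 0, -10, 0, 0, 0, 0]]

```text
clock: 7.25
tool_pos: [0.4691, 0.0284, 0.1563]
tool_rot: [0.632, -0.321, 0.321, -0.628]
ft_force: [0.7, -0.2, -0.5]
grip_width: 0.586
```

```bash
python3 -c "
from mv import *
read_camera('top')
for t in('tile_yellow','tile_black','tile_white','cam_post'): print(t,[(d['centre'],round(d['score'],2)) for d in place_of('top',t)][:4])
rows((.579,.219,.12,59,120,9),(.579,.219,.014,59,120,4))"
```

```text
tile_yellow [([0.5757, 0.2188, 0.0039], 0.6)]
tile_black [([0.5921, 0.348, 0.0009], 0.7)]
tile_white [([0.348, 0.3525, 0.0005], 0.94), ([0.4725, 0.4674, 0.0004], 0.81), ([0.4647, 0.3513, 0.0013], 0.74), ([0.4486, 0.2366, -0.0006], 0.67)]
cam_post [([0.5212, -0.3821, -0.004], 0.61)]
t 7.5 tcp [0.4711 0.0284 0.1568] yaw 36.0 w 49.9 F [-0.1  0.6  0.2] q6 1.01 tilt -1.0
9 x [120, -9.09, 3.6, 19.94, 0.1, -23.0, 0.3]
4 x [120, -9.15, 14.2, 19.96, 0.1, -23.0, 0.3]
```

Call:
jog_arm:
  rows:
    - [[120, -9.1, 1, 19.9, 0, -23, 0], [120, -9.1, 1, 19.9, 0, -23, 0], [120, -9.1, 1, 19.9, 0, -23, 0], [120, -9.1, 1, 19.9, 0, -23, 0], [120, -9.1, 1, 19.9, 0, -23, 0], [120, -9.1, 2, 19.9, 0, -23, 0], [120, -9.1, 4, 19.9, 0, -23, 0], [120, -9.1, 7, 19.9, 0, -23, 0], [120, -9.1, 10, 19.9, 0, -23, 0], [120, -9.1, 12, 19.9, 0, -23, 0], [120, -9.1, 13.5, 19.9, 0, -23, 0], [120, -9.1, 14.2, 19.9, 0, -23, 0], [120, -9.1, 14.2, 19.9, 0, -23, 0], [255, -9.1, 14.2, 19.9, 0, -23, 0], [255, -9.1, 14.2, 19.9, 0, -23, 0], [255, -9.1, 14.2, 19.9, 0, -23, 0], [255, -9.1, 14.2, 19.9, 0, -23, 0], [255, -9.1, 14.2, 19.9, 0, -23, 0], [255, -9.1, 14.2, 19.9, 0, -23, 0], [255, -9.1, 14.2, 19.9, 0, -23, 0]]
  newtons: 40

```text
clock: 9.17
tool_pos: [0.5797, 0.2185, 0.0151]
tool_rot: [0.683, -0.187, 0.191, -0.68]
ft_force: [-0.5, -0.2, 5.4]
grip_width: 0.18
```

```bash
cat > look.py <<'E'
import sys; from mv import *
# world region crop around point in both views
x,y,z,name=float(sys.argv[1]),float(sys.argv[2]),float(sys.argv[3]),sys.argv[4]; k=int(sys.argv[5]) if len(sys.argv)>5 else 40
o=[]
for c in("top","side"):
    r=read_camera(c);u,v=proj(np.array([[x,y,z]]),r)[0].astype(int);u=max(k,u);v=max(k,v)
    o.append(cv2.resize(r["image"][v-k:v+k,u-k:u+k,::-1],(395,395),interpolation=3))
cv2.imwrite(f"pics/{name}.png",np.hstack(o))
E
python3 -c "
from mv import *
p=car(-.005,.099);print(p)
rows((.579,.219,.12,59,255,2))"; python3 look.py .579 .219 .02 y1
```

```text
[0.59817237 0.05778873]
t 9.2 tcp [0.5797 0.2185 0.0151] yaw 59.0 w 15.3 F [-0.5 -0.2  5.4] q6 0.9 tilt -1.0
2 x [255, -0.02, -10.49, -0.02, 0.1, 0.0, 0.4]
```

View pics/y1.png

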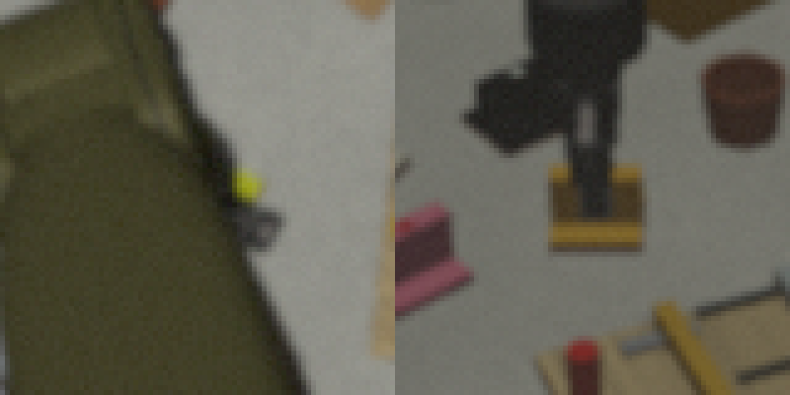

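```bash
python3 -c "
from mv import *
p=car(-.005,.099)
rows((*p,.12,82.4,255,2),(*p,.05,82.4,255,2),(*p,.0285,82.4,255,2))"
```

```text
t 9.3 tcp [0.5797 0.2186 0.0151] yaw 59.0 w 15.2 F [-0.  -0.1  6.5] q6 0.9 tilt -1.0
2 x [255, 9.92, -10.4, -12.85, 0.2, -23.4, 0.3]
2 x [255, 9.88, -3.4, -12.84, 0.2, -23.4, 0.3]
2 x [255, 9.87, -1.25, -12.84, 0.2, -23.4, 0.3]
```

Call:
jog_arm:
  rows:
    - [[255, 0, -4, 0, 0, 0, 0], [255, 0, -8, 0, 0, 0, 0], [255, 0, -10, 0, 0, 0, 0], [255, 3, -10.4, -4, 0, -7, 0.3], [255, 6, -10.4, -8, 0, -14, 0.3], [255, 9.9, -10.4, -12.8, 0, -21, 0.3], [255, 9.9, -10.4, -12.8, 0, -23.4, 0.3], [255, 9.9, -8, -12.8, 0, -23.4, 0.3], [255, 9.9, -6, -12.8, 0, -23.4, 0.3], [255, 9.9, -4, -12.8, 0, -23.4, 0.3], [255, 9.9, -3, -12.8, 0, -23.4, 0.3], [255, 9.9, -2.4, -12.8, 0, -23.4, 0.3], [255, 9.9, -2.4, -12.8, 0, -23.4, 0.3]]

```text
clock: 10.35
tool_pos: [0.5973, 0.058, 0.0385]
tool_rot: [0.707, -0.048, 0.045, -0.704]
ft_force: [0.3, 0.6, -0.9]
grip_width: 0.177
```

```bash
python3 -c "
from mv import *
p=car(-.005,.099)
rows((*p,.0285,82.4,255,2))"; python3 look.py .60 .04 .02 y2 35
```

```text
t 10.3 tcp [0.5973 0.058  0.0385] yaw 82.4 w 15.0 F [ 0.3  0.6 -0.9] q6 0.23 tilt -1.0
2 x [255, 0.1, 1.0, -0.01, 0.2, 0.0, -0.2]
```

View pics/y2.png

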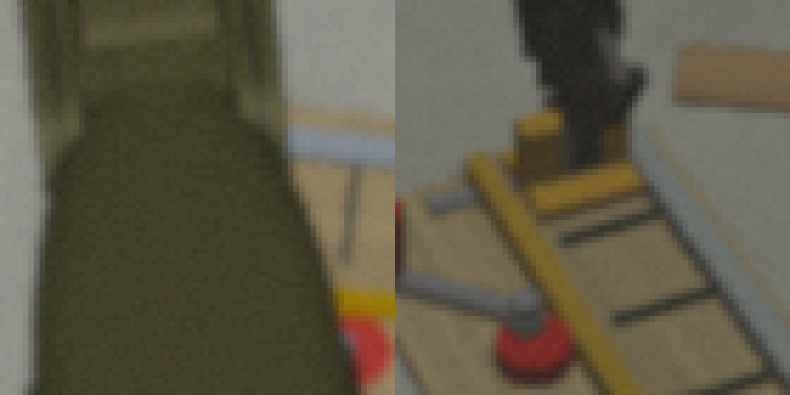

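Call:
jog_arm:
  rows:
    - [[255, 0.1, 0.3, 0, 0, 0, 0], [255, 0.1, 0.6, 0, 0, 0, 0], [255, 0.1, 0.9, 0, 0, 0, 0], [255, 0.1, 1.1, 0, 0, 0, 0], [255, 0.1, 1.1, 0, 0, 0, 0], [255, 0.1, 1.1, 0, 0, 0, 0]]

```text
clock: 10.95
tool_pos: [0.5998, 0.0582, 0.0293]
tool_rot: [0.707, -0.047, 0.046, -0.704]
ft_force: [0.5, 0.4, -0.8]
grip_width: 0.183
```

Call:
jog_arm:
  rows:
    - [[255, -0.1, 0.1, 0, 0, 0, 0], [255, -0.1, 0.15, 0, 0, 0, 0], [255, -0.1, 0.2, 0, 0, 0, 0], [255, -0.1, 0.2, 0, 0, 0, 0]]

```text
clock: 11.28
tool_pos: [0.5988, 0.0583, 0.0274]
tool_rot: [0.707, -0.047, 0.047, -0.704]
ft_force: [-0.1, 0.5, -1.6]
grip_width: 0.18
```

Call:
jog_arm:
  rows:
    - [[140, 0, 0, 0, 0, 0, 0], [140, 0, 0, 0, 0, 0, 0], [140, 0, 0, 0, 0, 0, 0], [140, 0, 0, 0, 0, 0, 0], [140, 0, -2, 0, 0, 0, 0], [140, 0, -5, 0, 0, 0, 0], [140, 0, -9, 0, 0, 0, 0], [140, 0, -9, 0, 0, 0, 0]]

```text
clock: 11.95
tool_pos: [0.6037, 0.0591, 0.1249]
tool_rot: [0.706, -0.042, 0.051, -0.705]
ft_force: [2.1, -0.0, 1.4]
grip_width: 0.455
```

```bash
python3 -c "
from mv import *
for c in ('top','side'):
  read_camera(c)
  print('black',[(d['centre'],round(d['score'],2)) for d in place_of(c,'tile_black')][:2])
rows((.590,.350,.11,97.5,120,9),(.590,.350,.014,97.5,120,4))"
```

```text
black [([0.5874, 0.3477, 0.0019], 0.62), ([0.5805, -0.1381, 0.0138], 0.55)]
black [([0.5876, 0.346, -0.0013], 0.73)]
t 12.2 tcp [0.5982 0.0585 0.1169] yaw 82.5 w 38.1 F [-1.1 -0.   0.2] q6 0.23 tilt -1.0
9 x [120, -4.65, 0.59, 28.79, 0.2, -15.0, -0.1]
4 x [120, -4.64, 10.19, 28.82, 0.2, -15.0, -0.1]
```

Call:
jog_arm:
  rows:
    - [[120, -4.8, 0.3, 28.7, 0, -15, 0], [120, -4.8, 0.3, 28.7, 0, -15, 0], [120, -4.8, 0.3, 28.7, 0, -15, 0], [120, -4.8, 0.3, 28.7, 0, -15, 0], [120, -4.8, 0.3, 28.7, 0, -15, 0], [120, -4.8, 0.3, 28.7, 0, -15, 0], [120, -4.8, 0.3, 28.7, 0, -15, 0], [120, -4.8, 0.3, 28.7, 0, -15, 0], [120, -4.8, 3, 28.7, 0, -15, 0], [120, -4.8, 6, 28.7, 0, -15, 0], [120, -4.8, 8.5, 28.7, 0, -15, 0], [120, -4.8, 10.2, 28.7, 0, -15, 0], [120, -4.8, 10.2, 28.7, 0, -15, 0], [120, -4.8, 10.2, 28.7, 0, -15, 0], [255, -4.8, 10.2, 28.7, 0, -15, 0], [255, -4.8, 10.2, 28.7, 0, -15, 0], [255, -4.8, 10.2, 28.7, 0, -15, 0], [255, -4.8, 10.2, 28.7, 0, -15, 0], [255, -4.8, 10.2, 28.7, 0, -15, 0], [255, -4.8, 10.2, 28.7, 0, -15, 0]]

```text
clock: 13.82
tool_pos: [0.5892, 0.3495, 0.0155]
tool_rot: [0.706, 0.046, -0.046, -0.705]
ft_force: [-0.5, -0.2, 5.9]
grip_width: 0.176
```

```bash
python3 look.py .59 .35 .02 b1 35;python3 -c "
from mv import *
p=car(-.005,.033);print(p)
rows((*p,.12,82.4,255,2),(*p,.0285,82.4,255,2))"
```

```text
[ 0.58942023 -0.0076284 ]
t 13.9 tcp [0.5893 0.3494 0.0155] yaw 97.4 w 15.3 F [-0.3 -0.5  6.4] q6 0.41 tilt -1.0
2 x [255, -4.6, -10.38, -35.43, 0.1, 15.0, 0.1]
2 x [255, -4.61, -1.23, -35.41, 0.1, 15.0, 0.1]
```

View pics/b1.png

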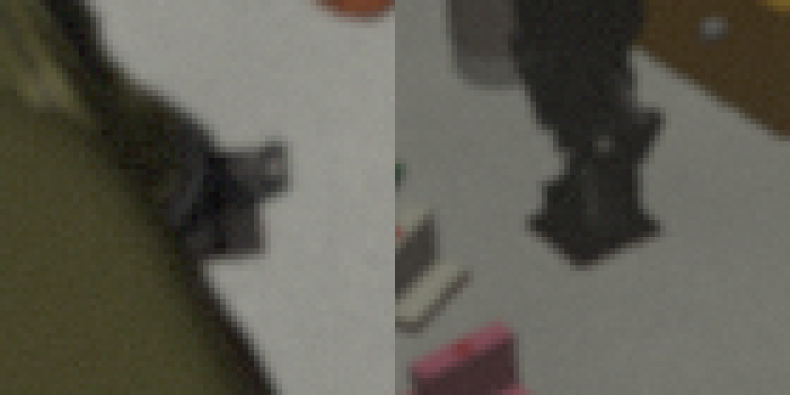

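Call:
jog_arm:
  rows:
    - [[255, 0, -4, 0, 0, 0, 0], [255, 0, -8, 0, 0, 0, 0], [255, 0, -10.4, 0, 0, 0, 0], [255, -4.6, -10.4, -35.4, 0, 15, 0], [255, -4.6, -10.4, -35.4, 0, 15, 0], [255, -4.6, -10.4, -35.4, 0, 15, 0], [255, -4.6, -10.4, -35.4, 0, 15, 0], [255, -4.6, -10.4, -35.4, 0, 15, 0], [255, -4.6, -10.4, -35.4, 0, 15, 0], [255, -4.6, -10.4, -35.4, 0, 15, 0], [255, -4.6, -10.4, -35.4, 0, 15, 0], [255, -4.6, -10.4, -35.4, 0, 15, 0], [255, -4.6, -10.4, -35.4, 0, 15, 0], [255, -4.6, -8, -35.4, 0, 15, 0], [255, -4.6, -5, -35.4, 0, 15, 0], [255, -4.6, -3, -35.4, 0, 15, 0], [255, -4.6, -2.2, -35.4, 0, 15, 0], [255, -4.6, -2.2, -35.4, 0, 15, 0]]

```text
clock: 15.42
tool_pos: [0.5871, -0.007, 0.0358]
tool_rot: [0.706, -0.048, 0.045, -0.705]
ft_force: [-0.2, 0.7, -0.7]
grip_width: 0.178
```

```bash
python3 -c "
from mv import *
p=car(-.005,.033)
rows((*p,.0275,82.4,255,2))"
```

```text
t 15.4 tcp [ 0.5871 -0.007   0.0358] yaw 82.5 w 15.1 F [-0.2  0.7 -0.7] q6 0.12 tilt -1.0
2 x [255, 0.25, 0.83, -0.03, 0.1, 0.1, -0.2]
```

Call:
jog_arm:
  rows:
    - [[255, 0.1, 0.3, 0, 0, 0, 0], [255, 0.1, 0.5, 0, 0, 0, 0], [255, 0.1, 0.7, 0, 0, 0, 0], [255, 0.1, 0.85, 0, 0, 0, 0], [255, 0.1, 0.9, 0, 0, 0, 0], [255, 0.1, 0.9, 0, 0, 0, 0], [255, 0.1, 0.9, 0, 0, 0, 0]]

```text
clock: 16.0
tool_pos: [0.5886, -0.007, 0.0276]
tool_rot: [0.706, -0.047, 0.045, -0.705]
ft_force: [-0.3, -0.2, 1.7]
grip_width: 0.178
```

Call:
jog_arm:
  rows:
    - [[140, 0, 0, 0, 0, 0, 0], [140, 0, 0, 0, 0, 0, 0], [140, 0, 0, 0, 0, 0, 0], [140, 0, 0, 0, 0, 0, 0], [140, 0, -2, 0, 0, 0, 0], [140, 0, -5, 0, 0, 0, 0], [140, 0, -9, 0, 0, 0, 0], [140, 0, -9, 0, 0, 0, 0], [140, 0, -9, 0, 0, 0, 0]]

```text
clock: 16.75
tool_pos: [0.5914, -0.0069, 0.1205]
tool_rot: [0.706, -0.045, 0.048, -0.705]
ft_force: [-0.6, -0.5, -0.5]
grip_width: 0.45
```

```bash
python3 -c "
from mv import *
for c in ('top','side'):
  read_camera(c)
  print(c,[(d['centre'],round(d['score'],2)) for d in place_of(c,'tile_white')][:5])
rows((.4635,.353,.12,124.4,120,9),(.4635,.353,.014,124.4,120,4))"
```

```text
top [([0.4648, 0.3529, 0.0013], 0.86), ([0.4732, 0.4644, -0.0025], 0.69), ([0.3477, 0.3517, 0.0009], 0.58), ([0.4449, 0.2334, 0.0021], 0.56)]
side [([0.4501, 0.2287, -0.0034], 0.81), ([0.4628, 0.3509, 0.0013], 0.8), ([0.3515, 0.3524, -0.0003], 0.78), ([0.6664, -0.3364, -0.0001], 0.7), ([0.4766, 0.4651, 0.0004], 0.61)]
t 16.9 tcp [ 0.5876 -0.0069  0.1161] yaw 82.5 w 38.4 F [-1.2  0.7 -0. ] q6 0.12 tilt -1.0
9 x [120, -17.02, -0.37, 34.05, 0.0, -41.9, -0.3]
4 x [120, -16.96, 10.23, 34.07, 0.0, -41.9, -0.3]
```

Call:
jog_arm:
  rows:
    - [[120, -17, -0.5, 34, 0, -42, 0], [120, -17, -0.5, 34, 0, -42, 0], [120, -17, -0.5, 34, 0, -42, 0], [120, -17, -0.5, 34, 0, -42, 0], [120, -17, -0.5, 34, 0, -42, 0], [120, -17, -0.5, 34, 0, -42, 0], [120, -17, -0.5, 34, 0, -42, 0], [120, -17, -0.5, 34, 0, -42, 0], [120, -17, -0.5, 34, 0, -42, 0], [120, -17, -0.5, 34, 0, -42, 0], [120, -17, -0.5, 34, 0, -42, 0], [120, -17, -0.5, 34, 0, -42, 0], [120, -17, 3, 34, 0, -42, 0], [120, -17, 6, 34, 0, -42, 0], [120, -17, 8.5, 34, 0, -42, 0], [120, -17, 10.2, 34, 0, -42, 0], [120, -17, 10.2, 34, 0, -42, 0], [120, -17, 10.2, 34, 0, -42, 0]]

```text
clock: 18.45
tool_pos: [0.4626, 0.3497, 0.0133]
tool_rot: [0.676, 0.205, -0.212, -0.675]
ft_force: [-0.2, 0.6, 0.1]
grip_width: 0.523
```

Call:
jog_arm:
  rows:
    - [[255, 0, 0, 0, 0, 0, 0], [255, 0, 0, 0, 0, 0, 0], [255, 0, 0, 0, 0, 0, 0], [255, 0, 0, 0, 0, 0, 0], [255, 0, 0, 0, 0, 0, 0], [255, 0, 0, 0, 0, 0, 0]]

```text
clock: 18.95
tool_pos: [0.4638, 0.3501, 0.0148]
tool_rot: [0.676, 0.206, -0.211, -0.675]
ft_force: [1.1, -0.9, 7.0]
grip_width: 0.181
```

```bash
python3 look.py .463 .352 .02 w1 35;python3 -c "
from mv import *
p=car(-.005,-.033);print(p)
rows((*p,.12,82.4,255,2),(*p,.0285,82.4,255,2))"
```

```text
[ 0.58066809 -0.07304552]
t 19.1 tcp [0.4638 0.3501 0.0148] yaw 124.3 w 15.3 F [ 0.6 -1.9  6.7] q6 0.05 tilt -1.0
2 x [255, -14.27, -10.45, -41.53, 0.1, 41.9, -0.4]
2 x [255, -14.21, -1.3, -41.54, 0.1, 41.9, -0.4]
```

View pics/w1.png

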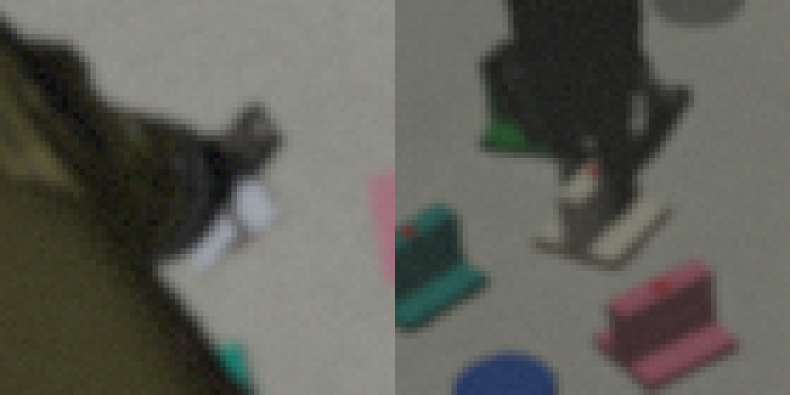

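Call:
jog_arm:
  rows:
    - [[255, 0, -4, 0, 0, 0, 0], [255, 0, -8, 0, 0, 0, 0], [255, 0, -10.4, 0, 0, 0, 0], [255, -14.3, -10.5, -41.5, 0, 42, 0], [255, -14.3, -10.5, -41.5, 0, 42, 0], [255, -14.3, -10.5, -41.5, 0, 42, 0], [255, -14.3, -10.5, -41.5, 0, 42, 0], [255, -14.3, -10.5, -41.5, 0, 42, 0], [255, -14.3, -10.5, -41.5, 0, 42, 0], [255, -14.3, -10.5, -41.5, 0, 42, 0], [255, -14.3, -10.5, -41.5, 0, 42, 0], [255, -14.3, -10.5, -41.5, 0, 42, 0], [255, -14.3, -10.5, -41.5, 0, 42, 0], [255, -14.3, -10.5, -41.5, 0, 42, 0], [255, -14.3, -10.5, -41.5, 0, 42, 0], [255, -14.3, -8, -41.5, 0, 42, 0], [255, -14.3, -5, -41.5, 0, 42, 0], [255, -14.3, -3, -41.5, 0, 42, 0], [255, -14.3, -2.2, -41.5, 0, 42, 0], [255, -14.3, -2.2, -41.5, 0, 42, 0]]

```text
clock: 20.72
tool_pos: [0.5774, -0.0723, 0.0353]
tool_rot: [0.707, -0.051, 0.043, -0.704]
ft_force: [0.4, 0.9, -0.9]
grip_width: 0.179
```

```bash
python3 -c "
from mv import *
p=car(-.006,-.033)
rows((*p,.0269,82.4,255,2))"
```

```text
t 20.7 tcp [ 0.5774 -0.0723  0.0353] yaw 82.4 w 15.2 F [ 0.4  0.9 -0.9] q6 0.01 tilt -0.9999
2 x [255, 0.24, 0.84, -0.03, 0.2, -0.0, -0.6]
```

Call:
jog_arm:
  rows:
    - [[255, 0.1, 0.3, 0, 0, 0, -0.4], [255, 0.1, 0.5, 0, 0, 0, -0.4], [255, 0.1, 0.7, 0, 0, 0, -0.4], [255, 0.1, 0.85, 0, 0, 0, -0.4], [255, 0.1, 0.95, 0, 0, 0, -0.4], [255, 0.1, 0.95, 0, 0, 0, -0.4], [255, 0.1, 0.95, 0, 0, 0, -0.4]]

```text
clock: 21.3
tool_pos: [0.5791, -0.0725, 0.0269]
tool_rot: [0.707, -0.048, 0.047, -0.704]
ft_force: [-0.4, 0.3, 4.5]
grip_width: 0.183
```

Call:
jog_arm:
  rows:
    - [[140, 0, 0, 0, 0, 0, 0], [140, 0, 0, 0, 0, 0, 0], [140, 0, 0, 0, 0, 0, 0], [140, 0, 0, 0, 0, 0, 0], [140, 0, -2, 0, 0, 0, 0], [140, 0, -5, 0, 0, 0, 0], [140, 0, -9, 0, 0, 0, 0], [140, -10, -14, 10, 0, 0, 0], [140, -18, -14, 20, 0, 0, 0], [140, -18, -14, 28, 0, 0, 0], [140, -18, -14, 28, 0, 0, 0], [140, -18, -14, 28, 0, 0, 0], [140, -18, -14, 28, 0, 0, 0], [140, -18, -14, 28, 0, 0, 0], [140, -18, -14, 28, 0, 0, 0]]

```text
clock: 22.55
tool_pos: [0.4393, 0.2255, 0.1658]
tool_rot: [0.707, -0.048, 0.047, -0.704]
ft_force: [1.4, 0.1, 0.1]
grip_width: 0.453
```

```bash
python3 look.py .57 -.03 .02 c1 52; cat > chk.py <<'E'
from mv import *
for c in("top","side"):
    read_camera(c)
    for t in('tile_white','tile_yellow','tile_black','cam_post'):
        for d in place_of(c,t):
            q=d['centre'];w=np.array(q[:2])-CAR[:2];a=CAR[2]
            l=np.array([w[0]*np.cos(a)+w[1]*np.sin(a),-w[0]*np.sin(a)+w[1]*np.cos(a)])
            if abs(l[0])<.16 and abs(l[1])<.15: print(c,t,'car xy mm',(l*1000).round(1),'z',round(q[2]*1000,1),round(d['score'],2))
E
python3 chk.py
```

```text
top tile_white car xy mm [ -5.1 -31.5] z 10.2 0.84
top tile_white car xy mm [-2.3 98.5] z 55.7 0.57
top tile_yellow car xy mm [ -6.8 100.8] z 13.6 0.56
top tile_black car xy mm [-8.1 33.9] z 17.9 0.74
top cam_post car xy mm [-128.8   51. ] z 83.6 0.59
side tile_white car xy mm [ -4.7 -31.4] z 13.3 0.71
side tile_yellow car xy mm [ -7.5 101.6] z 11.7 0.72
side tile_yellow car xy mm [-74.9  -2.9] z 12.3 0.44
side tile_black car xy mm [-8.5 32. ] z 10.1 0.81
side cam_post car xy mm [-126.5   54.4] z 82.1 0.54
```

View pics/c1.png

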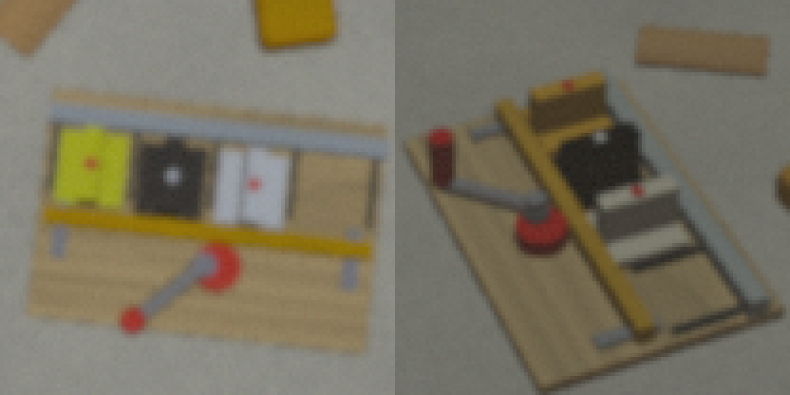

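```bash
python3 -c "
from mv import *
rows((.4708,.0278,.15,36.5,105,2),(.4708,.0278,.056,36.5,105,2))"
```

```text
t 23.1 tcp [0.4408 0.2229 0.1654] yaw 82.2 w 38.6 F [ 0.1 -0.3  0.3] q6 0.61 tilt -1.0
2 x [105, 5.61, 1.6, -18.93, 0.2, 45.7, -0.0]
2 x [105, 5.63, 11.0, -18.89, 0.2, 45.7, -0.0]
```

Call:
jog_arm:
  rows:
    - [[105, 5.6, 0.5, -18.9, 0, 45.7, 0], [105, 5.6, 0.5, -18.9, 0, 45.7, 0], [105, 5.6, 0.5, -18.9, 0, 45.7, 0], [105, 5.6, 0.5, -18.9, 0, 45.7, 0], [105, 5.6, 0.5, -18.9, 0, 45.7, 0], [105, 5.6, 0.5, -18.9, 0, 45.7, 0], [105, 5.6, 0.5, -18.9, 0, 45.7, 0], [105, 5.6, 1.5, -18.9, 0, 45.7, 0], [105, 5.6, 1.5, -18.9, 0, 45.7, 0], [105, 5.6, 4.5, -18.9, 0, 45.7, 0], [105, 5.6, 7.5, -18.9, 0, 45.7, 0], [105, 5.6, 9.5, -18.9, 0, 45.7, 0], [105, 5.6, 11, -18.9, 0, 45.7, 0], [105, 5.6, 11, -18.9, 0, 45.7, 0], [255, 5.6, 11, -18.9, 0, 45.7, 0], [255, 5.6, 11, -18.9, 0, 45.7, 0], [255, 5.6, 11, -18.9, 0, 45.7, 0], [255, 5.6, 11, -18.9, 0, 45.7, 0], [255, 5.6, 11, -18.9, 0, 45.7, 0]]
  newtons: 40

```text
clock: 24.73
tool_pos: [0.4711, 0.0274, 0.0572]
tool_rot: [0.633, -0.318, 0.319, -0.63]
ft_force: [-2.4, -1.8, 5.9]
grip_width: 0.221
```

```bash
python3 arc.py 5 92 19
```

```text
r 0.07417381911837266 cam deg 0.4753478949951244
t 24.7 tcp [0.4711 0.0274 0.0572] yaw 36.5 w 18.8 F [-2.4 -1.8  5.9] q6 0.99 tilt -1.0
1 x [255, -0.05, 0.0, -0.59, 0.2, -5.8, 0.2]
1 x [255, 0.05, 0.0, -1.22, 0.2, -10.7, 0.2]
1 x [255, 0.19, 0.01, -1.83, 0.2, -15.5, 0.2]
1 x [255, 0.38, 0.01, -2.44, 0.2, -20.3, 0.1]
1 x [255, 0.63, 0.01, -3.02, 0.2, -25.2, 0.1]
1 x [255, 0.92, 0.01, -3.58, 0.2, -30.0, 0.1]
1 x [255, 1.26, 0.02, -4.11, 0.2, -34.8, 0.1]
1 x [255, 1.64, 0.02, -4.62, 0.2, -39.7, 0.1]
1 x [255, 2.07, 0.02, -5.09, 0.2, -44.5, 0.1]
1 x [255, 2.53, 0.02, -5.52, 0.2, -49.3, 0.1]
1 x [255, 3.03, 0.03, -5.91, 0.2, -54.2, 0.1]
1 x [255, 3.55, 0.03, -6.26, 0.2, -59.0, 0.1]
1 x [255, 4.11, 0.03, -6.56, 0.2, -63.8, 0.1]
1 x [255, 4.69, 0.03, -6.82, 0.3, -68.7, 0.1]
1 x [255, 5.29, 0.04, -7.02, 0.3, -73.5, 0.0]
1 x [255, 5.9, 0.04, -7.17, 0.3, -78.3, 0.0]
1 x [255, 6.53, 0.04, -7.28, 0.3, -83.2, 0.0]
1 x [255, 7.16, 0.04, -7.32, 0.3, -88.0, 0.0]
1 x [255, 7.79, 0.05, -7.32, -0.0, 87.2, 0.3]
```

Call:
jog_arm:
  rows:
    - [[255, 0, 0, -0.6, 0, -5, 0], [255, 0.05, 0, -1.22, 0, -10.7, 0], [255, 0.19, 0, -1.83, 0, -15.5, 0], [255, 0.38, 0, -2.44, 0, -20.3, 0], [255, 0.63, 0, -3.02, 0, -25, 0], [255, 0.92, 0, -3.58, 0, -30, 0], [255, 1.26, 0, -4.11, 0, -35, 0], [255, 1.64, 0, -4.62, 0, -40, 0], [255, 2.07, 0, -5.09, 0, -44.5, 0], [255, 2.53, 0, -5.52, 0, -49, 0], [255, 3.03, 0, -5.91, 0, -54, 0], [255, 3.55, 0, -6.26, 0, -59, 0], [255, 4.11, 0, -6.56, 0, -64, 0], [255, 4.69, 0, -6.82, 0, -69, 0], [255, 5.29, 0, -7.02, 0, -73.5, 0], [255, 5.9, 0, -7.17, 0, -78, 0], [255, 6.53, 0, -7.28, 0, -83, 0], [255, 7.16, 0, -7.32, 0, -88, 0], [255, 7.5, 0, -7.33, 0, -90, 0], [255, 7.5, 0, -7.33, 0, -90, 0]]

```text
clock: 26.4
tool_pos: [0.4565, -0.0763, 0.0574]
tool_rot: [0.672, 0.221, -0.222, -0.671]
ft_force: [-0.2, 1.8, -4.7]
grip_width: 0.217
```

```bash
python3 arc.py 94 94 1; python3 chk.py
```

```text
r 0.07515236517387924 cam deg 89.50525438161185
t 26.4 tcp [ 0.4565 -0.0763  0.0574] yaw 126.5 w 18.4 F [-0.2  1.8 -4.7] q6 -0.8 tilt -1.0
1 x [255, 0.04, 0.0, -0.59, 0.1, -4.9, -0.2]
top tile_white car xy mm [  2.  -31.4] z 12.1 0.74
top tile_yellow car xy mm [ -0.3 100.1] z 12.4 0.68
top tile_black car xy mm [ 1.2 29.3] z 13.8 0.59
top cam_post car xy mm [-126.3  -52.4] z 83.8 0.42
side tile_white car xy mm [  0.8 -33.9] z 10.7 0.85
side tile_white car xy mm [-125.4  -53.1] z 80.5 0.7
side tile_yellow car xy mm [  0.5 102.9] z 10.3 0.74
side tile_black car xy mm [-0.2 32. ] z 10.3 0.76
side cam_post car xy mm [-130.   -47.6] z 82.3 0.43
```

Call:
jog_arm:
  rows:
    - [[255, 0, 0, -0.2, 0, -1, 0], [255, 0.03, 0, -0.4, 0, -3, 0], [255, 0.03, 0, -0.4, 0, -3, 0]]

```text
clock: 27.15
tool_pos: [0.4577, -0.0772, 0.0574]
tool_rot: [-0.664, -0.239, 0.241, 0.666]
ft_force: [-2.7, 7.9, -0.8]
grip_width: 0.216
```

```bash
python3 arc.py 94 94 1
```

```text
r 0.07482278547528708 cam deg 90.58839832412747
t 27.1 tcp [ 0.4577 -0.0772  0.0574] yaw 129.7 w 18.3 F [-2.7  7.9 -0.8] q6 -0.86 tilt -1.0
1 x [255, -0.02, -0.0, -0.45, -0.2, -1.7, -0.1]
```

Call:
jog_arm:
  rows:
    - [[105, 0, 0, 0, 0, 0, 0], [105, 0, 0, 0, 0, 0, 0], [105, 0, 0, 0, 0, 0, 0], [105, 0, 0, 0, 0, 0, 0], [105, 0, -3, 0, 0, 0, 0], [105, 0, -6, 0, 0, 0, 0], [105, 0, -12, 0, 0, 0, 0], [105, 0, -14, 0, 0, 0, 0], [105, 0, -14, 0, 0, 0, 0]]

```text
clock: 27.9
tool_pos: [0.4636, -0.0786, 0.2053]
tool_rot: [0.667, 0.243, -0.237, -0.663]
ft_force: [0.8, -0.4, -0.6]
grip_width: 0.589
```

```bash
python3 chk.py; python3 - <<'E'
from mv import *
rows((.522,-.383,.2,0,105,1))
o=[]
for c in("top","side"):
    r=read_camera(c)
    u,v=proj(np.array([[.522,-.383,.09]]),r)[0].astype(int);k=24;im=r["image"][v-k:v+k,u-k:u+k,::-1]
    for yaw in (None,0,.28):
        b=cv2.resize(im,(260,260),interpolation=3)
        if yaw is not None:
            for g in G:
                P=(proj(place(g,(.522,-.383,yaw),.06),r)-[u-k,v-k]+.5)*260/48
                for i in range(8):
                    for j in range(i):
                        if bin(i^j).count("1")==1: cv2.line(b,tuple(P[i].astype(int)),tuple(P[j].astype(int)),(255,255,0),1)
        o.append(b)
cv2.imwrite("pics/g1.png",np.vstack([np.hstack(o[:3]),np.hstack(o[3:])]))
E
```

```text
top tile_white car xy mm [  2.  -33.3] z 11.0 0.63
top tile_yellow car xy mm [-3.6 99.2] z 13.6 0.59
top tile_black car xy mm [-1.2 34.5] z 13.5 0.65
top tile_black car xy mm [-73.4   1.1] z 10.1 0.54
top tile_black car xy mm [  0.8 -31.8] z 57.9 0.28
top cam_post car xy mm [-130.7  -53.1] z 84.5 0.45
side tile_white car xy mm [ -1.2 -34.1] z 12.5 0.76
side tile_yellow car xy mm [-2.3 99.9] z 10.2 0.5
side tile_black car xy mm [-2.1 32. ] z 8.6 0.8
side cam_post car xy mm [-130.   -49.1] z 80.0 0.6
t 28.4 tcp [ 0.4575 -0.0773  0.1964] yaw 129.7 w 49.8 F [ 0.7 -0.4 -0.6] q6 -0.86 tilt -1.0
1 x [105, -14.57, -0.44, -27.64, -0.3, -50.3, -0.1]
```

View pics/g1.png

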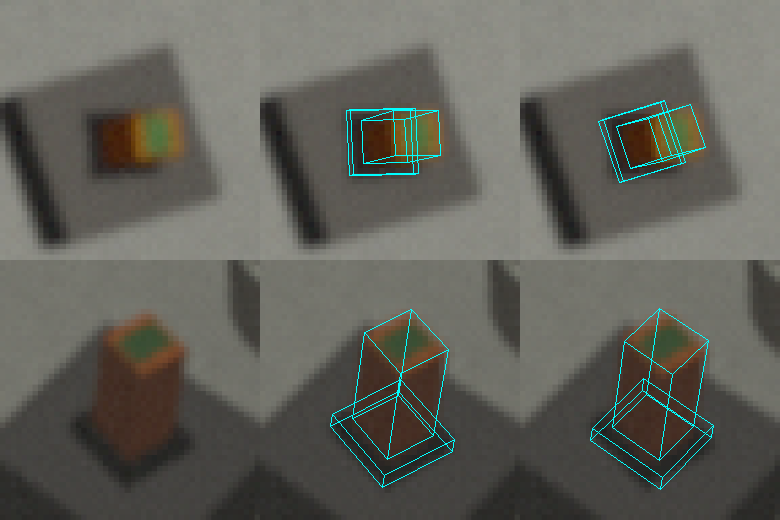

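```bash
python3 -c "
from mv import *
rows((.522,-.383,.17,92,105,1),(.522,-.383,.077,92,105,1))"
```

```text
t 28.5 tcp [ 0.4579 -0.0774  0.1968] yaw 129.7 w 49.9 F [ 0.5 -0.4  0.6] q6 -0.86 tilt -1.0
1 x [105, -14.58, 2.61, -27.62, -0.2, 37.7, -0.2]
1 x [105, -14.55, 11.91, -27.66, -0.2, 37.7, -0.2]
```

Call:
jog_arm:
  rows:
    - [[105, -14.6, 0, -27.6, 0, 37.7, 0], [105, -14.6, 0, -27.6, 0, 37.7, 0], [105, -14.6, 0, -27.6, 0, 37.7, 0], [105, -14.6, 0, -27.6, 0, 37.7, 0], [105, -14.6, 0, -27.6, 0, 37.7, 0], [105, -14.6, 0, -27.6, 0, 37.7, 0], [105, -14.6, 0, -27.6, 0, 37.7, 0], [105, -14.6, 0, -27.6, 0, 37.7, 0], [105, -14.6, 0, -27.6, 0, 37.7, 0], [105, -14.6, 2.5, -27.6, 0, 37.7, 0], [105, -14.6, 2.5, -27.6, 0, 37.7, 0], [105, -14.6, 2.5, -27.6, 0, 37.7, 0], [105, -14.6, 2.5, -27.6, 0, 37.7, 0]]
  newtons: 60

```text
clock: 29.58
tool_pos: [0.5215, -0.382, 0.1714]
tool_rot: [-0.706, -0.011, 0.015, 0.708]
ft_force: [0.0, -0.1, 0.5]
grip_width: 0.587
```

```bash
python3 -c "
from mv import *
rows((.522,-.383,.077,92,105,1))"; python3 look.py .522 -.383 .12 g2 40
```

```text
t 29.6 tcp [ 0.5215 -0.382   0.1714] yaw 92.0 w 49.9 F [ 0.  -0.1  0.5] q6 -0.67 tilt -1.0
1 x [105, 0.09, 9.44, -0.12, -0.1, 0.0, -0.3]
```

View pics/g2.png

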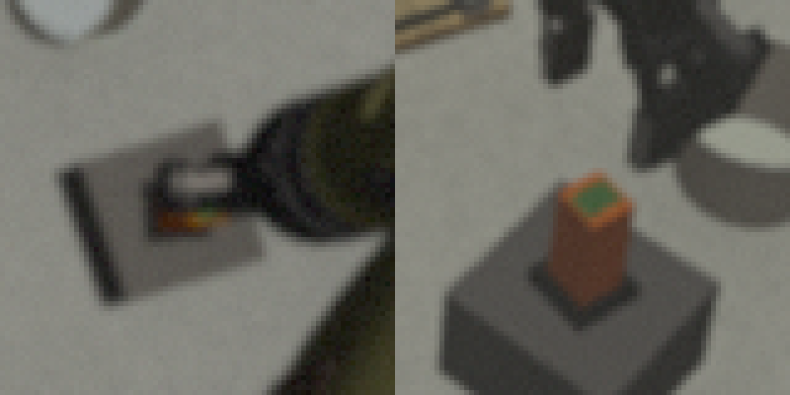

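Gripper stands centred above the neck (side view: neck at 592,240 between fingers). Descend and grip.

Call:
jog_arm:
  rows:
    - [[105, 0.05, 3, -0.1, 0, 0, 0], [105, 0.05, 5.5, -0.1, 0, 0, 0], [105, 0.05, 8, -0.1, 0, 0, 0], [105, 0.05, 9.3, -0.1, 0, 0, 0], [105, 0.05, 9.4, -0.1, 0, 0, 0], [105, 0.05, 9.4, -0.1, 0, 0, 0], [255, 0.05, 9.4, -0.1, 0, 0, 0], [255, 0.05, 9.4, -0.1, 0, 0, 0], [255, 0.05, 9.4, -0.1, 0, 0, 0], [255, 0.05, 9.4, -0.1, 0, 0, 0], [255, 0.05, 9.4, -0.1, 0, 0, 0], [255, 0.05, 9.4, -0.1, 0, 0, 0]]

```text
clock: 30.68
tool_pos: [0.5238, -0.3845, 0.0805]
tool_rot: [0.708, 0.013, -0.013, -0.706]
ft_force: [0.7, 0.6, 5.6]
grip_width: 0.271
```

```bash
python3 -c "
from mv import *
rows((.522,-.382,.2,92,255,1))"
```

```text
t 30.7 tcp [ 0.5238 -0.3845  0.0805] yaw 92.0 w 23.0 F [0.7 0.6 5.6] q6 -0.67 tilt -1.0
1 x [255, -0.17, -11.95, 0.23, 0.1, 0.0, -0.0]
```

Call:
jog_arm:
  rows:
    - [[255, 0, -2, 0, 0, 0, 0], [255, 0, -4, 0, 0, 0, 0], [255, 0, -6, 0, 0, 0, 0], [255, 0, -9, 0, 0, 0, 0], [255, 0, -12, 0, 0, 0, 0], [255, 0, -12, 0, 0, 0, 0], [255, 0, -12, 0, 0, 0, 0]]

```text
clock: 31.27
tool_pos: [0.525, -0.3851, 0.2029]
tool_rot: [0.709, 0.014, -0.011, -0.705]
ft_force: [-0.3, -0.5, -2.1]
grip_width: 0.272
```

```bash
cat > tip.py <<'E'
from mv import *
s=observe(); print("tcp",s["tool_pos"].round(4),"w",round(s["grip_width"]*85,1),s["ft_force"].round(1))
for c in("top","side"):
    read_camera(c)
    for t in("gauge","gauge_tip"):
        print(c,t,[((np.array(d["centre"])-s["tool_pos"]).round(4).tolist(),round(d["score"],2)) for d in place_of(c,t)][:3])
    for t in("dot_white","dot_yellow","dot_black"): print(c,t,[(np.array(d["centre"]).round(4).tolist(),round(d["score"],2)) for d in place_of(c,t)][:3])
print(car(0,-.033),car(0,.099),car(0,.033))
E
python3 tip.py;  python3 look.py .522 -.383 .17 g3 40
```

```text
tcp [ 0.525  -0.3851  0.2029] w 23.1 [-0.3 -0.5 -2.1]
top gauge [([-0.001, 0.0011, -0.0229], 0.6)]
top gauge_tip [([0.0827, 0.4417, -0.1457], 0.3), ([0.0632, 0.3137, -0.1934], 0.29)]
top dot_white [([0.348, 0.3517, 0.0461], 0.87), ([0.4729, 0.4629, 0.0435], 0.81), ([0.4501, 0.2295, 0.0451], 0.77)]
top dot_yellow [([0.6072, 0.0587, 0.0542], 0.68)]
top dot_black [([0.6009, -0.0056, 0.0561], 0.84), ([0.6075, 0.0557, 0.0569], 0.65)]
side gauge [([-0.0052, 0.0053, -0.0247], 0.56)]
side gauge_tip [([-0.0038, 0.005, -0.0228], 0.69), ([0.2223, 0.278, -0.206], 0.45)]
side dot_white [([0.5819, -0.0739, 0.0525], 0.93), ([0.453, 0.2305, 0.0429], 0.87), ([0.346, 0.3529, 0.0424], 0.72)]
side dot_yellow [([0.6047, 0.0569, 0.0531], 0.87)]
side dot_black [([0.5961, -0.0076, 0.054], 0.71)]
[ 0.58562393 -0.07370856] [0.60312822 0.05712568] [ 0.59437607 -0.00829144]
```

View pics/g3.png

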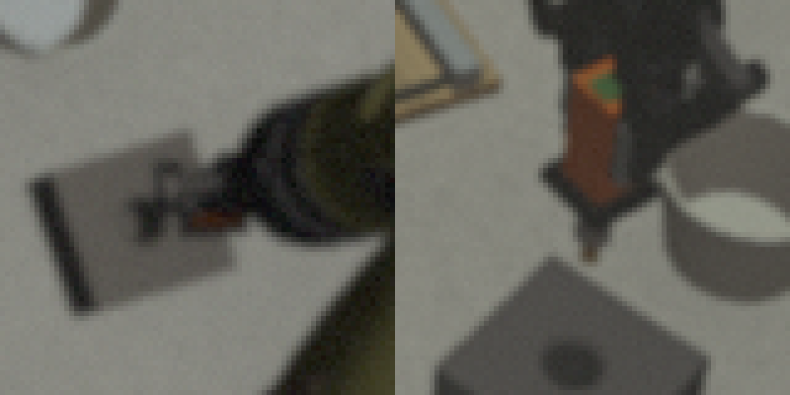

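```bash
python3 -c "
from mv import *
r=read_camera('side');s=observe();p=s['tool_pos'];print(p)
u0=proj(np.array([[.522,-.383,.17]]),r)[0].astype(int)
print('tip seen',u0+[-.5-.5,13.06-.5],'pred',proj(p+np.array([[0,0,-.0655],[-.0015,0,-.0655],[-.004,0,-.0655],[0,.003,-.0655],[0,0,-.0685]]),r).round(1))
q=car(.0005,-.033)
rows((*q,.19,92,255,1),(*q,.125,92,255,1))
"
```

```text
[ 0.52381231 -0.38422764  0.20046602]
tip seen [343.   283.56] pred [[344.  282.3]
 [343.5 282.5]
 [342.6 283. ]
 [343.2 281.3]
 [343.9 283.1]]
t 32.0 tcp [ 0.5238 -0.3842  0.2005] yaw 92.0 w 23.0 F [ 0.  -0.1 -0.9] q6 -0.67 tilt -1.0
1 x [255, 7.33, 0.99, 30.81, 0.1, 0.0, -0.0]
1 x [255, 7.34, 7.49, 30.82, 0.1, 0.0, -0.0]
```

Call:
jog_arm:
  rows:
    - [[255, 1.8, 1, 7.7, 0, 0, 0], [255, 2.7, 1, 11, 0, 0, 0], [255, 3.6, 1, 15, 0, 0, 0], [255, 4.5, 1, 19, 0, 0, 0], [255, 5.5, 1, 23, 0, 0, 0], [255, 6.4, 1, 27, 0, 0, 0], [255, 7, 1, 29.5, 0, 0, 0], [255, 7.35, 1, 30.8, 0, 0, 0], [255, 7.35, 1, 30.8, 0, 0, 0], [255, 7.35, 3, 30.8, 0, 0, 0], [255, 7.35, 5, 30.8, 0, 0, 0], [255, 7.35, 6.8, 30.8, 0, 0, 0], [255, 7.35, 6.8, 30.8, 0, 0, 0], [255, 7.35, 6.8, 30.8, 0, 0, 0]]

```text
clock: 33.18
tool_pos: [0.5853, -0.0743, 0.1313]
tool_rot: [0.708, 0.011, -0.013, -0.706]
ft_force: [0.3, -0.2, -1.1]
grip_width: 0.276
```

```bash
python3 look.py .585 -.074 .08 p1 30; python3 -c "
from mv import *
q=car(.001,-.033)
rows((*q,.117,92,255,1))
"
```

```text
t 33.3 tcp [ 0.5871 -0.0745  0.1331] yaw 92.0 w 23.3 F [ 0.4 -0.  -1.7] q6 -0.16 tilt -1.0
1 x [255, -0.05, 1.61, 0.07, 0.1, 0.0, 0.1]
```

View pics/p1.png

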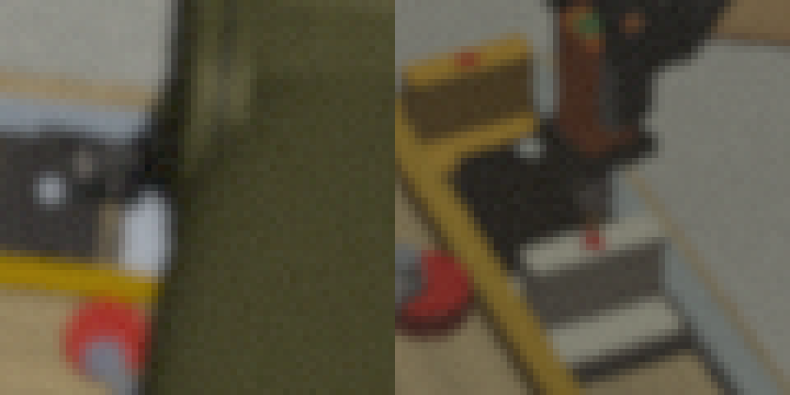

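Call:
jog_arm:
  rows:
    - [[255, -0.1, 0.5, 0.05, 0, 0, 0], [255, -0.1, 0.8, 0.05, 0, 0, 0], [255, -0.1, 1.1, 0.05, 0, 0, 0], [255, -0.1, 1.3, 0.05, 0, 0, 0], [255, -0.1, 1.45, 0.05, 0, 0, 0], [255, -0.1, 1.5, 0.05, 0, 0, 0], [255, -0.1, 1.5, 0.05, 0, 0, 0], [255, -0.1, 1.5, 0.05, 0, 0, 0]]

```text
clock: 33.95
tool_pos: [0.5863, -0.0741, 0.1184]
tool_rot: [0.708, 0.013, -0.012, -0.706]
ft_force: [-0.5, -0.5, 0.4]
grip_width: 0.268
```

```bash
python3 -c "
from mv import *
rows((.586,-.0735,.117,92,255,1))
"
```

```text
t 34.0 tcp [ 0.5863 -0.0741  0.1184] yaw 92.0 w 22.8 F [-0.5 -0.5  0.4] q6 -0.16 tilt -1.0
1 x [255, -0.03, 0.14, 0.06, 0.1, 0.0, 0.1]
```

Call:
jog_arm:
  rows:
    - [[255, 0, 0.1, 0, 0, 0, 0], [255, 0, 0.1, 0, 0, 0, 0], [255, 0, 0.1, 0, 0, 0, 0], [255, 0, 0.1, 0, 0, 0, 0]]

```text
clock: 34.28
tool_pos: [0.5863, -0.0741, 0.1175]
tool_rot: [0.708, 0.013, -0.012, -0.706]
ft_force: [0.0, -0.9, 0.5]
grip_width: 0.272
```

```bash
python3 -c "
from mv import *
q=car(.001,.099)
rows((.586,-.0735,.14,92,255,1),(*q,.14,92,255,1),(*q,.117,92,255,1))
"; python3 chk.py | grep tile; python3 look.py .585 -.074 .08 p2 30
```

```text
t 34.3 tcp [ 0.5863 -0.0741  0.1175] yaw 92.0 w 23.1 F [ 0.  -0.9  0.5] q6 -0.16 tilt -1.0
1 x [255, -0.03, -2.25, 0.06, 0.1, 0.0, 0.1]
1 x [255, 2.24, -2.28, 13.04, 0.1, 0.0, 0.1]
1 x [255, 2.24, 0.02, 13.04, 0.1, 0.0, 0.1]
top tile_white car xy mm [  0.7 -32.9] z 12.7 0.46
top tile_yellow car xy mm [-1.5 98.1] z 15.4 0.82
top tile_black car xy mm [ 1.  31.1] z 12.7 0.53
side tile_white car xy mm [  3.8 -34.2] z 15.1 0.81
side tile_yellow car xy mm [-4.  98.5] z 9.5 0.57
side tile_black car xy mm [ 1.3 28.7] z 7.3 0.78
side tile_black car xy mm [ -1.7 101.5] z 9.2 0.5
```

View pics/p2.png

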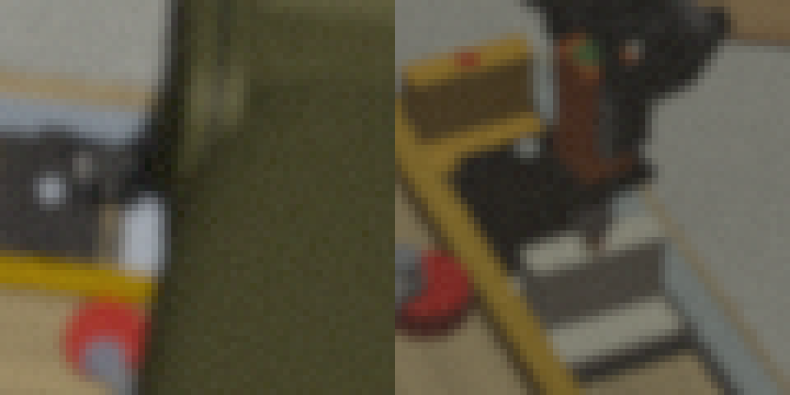

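Call:
jog_arm:
  rows:
    - [[255, 0, -1.5, 0, 0, 0, 0], [255, 0, -3, 0, 0, 0, 0], [255, 0, -4, 0, 0, 0, 0], [255, 0.6, -4, 3.5, 0, 0, 0], [255, 1.2, -4, 7, 0, 0, 0], [255, 1.8, -4, 10.5, 0, 0, 0], [255, 2.2, -4, 13, 0, 0, 0], [255, 2.2, -4, 13, 0, 0, 0], [255, 2.2, -2.5, 13, 0, 0, 0], [255, 2.2, -1.3, 13, 0, 0, 0], [255, 2.2, -1.3, 13, 0, 0, 0], [255, 2.2, -1.3, 13, 0, 0, 0]]

```text
clock: 35.88
tool_pos: [0.6027, 0.0562, 0.1293]
tool_rot: [0.708, 0.012, -0.013, -0.706]
ft_force: [-0.2, -0.2, -1.7]
grip_width: 0.275
```

```bash
python3 look.py .603 .057 .08 p3 30; python3 -c "
from mv import *
q=car(.001,.099)
rows((*q,.117,92,255,1))
"
```

```text
t 36.0 tcp [0.604  0.0562 0.1306] yaw 92.0 w 23.2 F [ 0.3 -0.4 -1.2] q6 0.06 tilt -1.0
1 x [255, 0.01, 1.36, 0.08, 0.1, -0.0, 0.1]
```

View pics/p3.png

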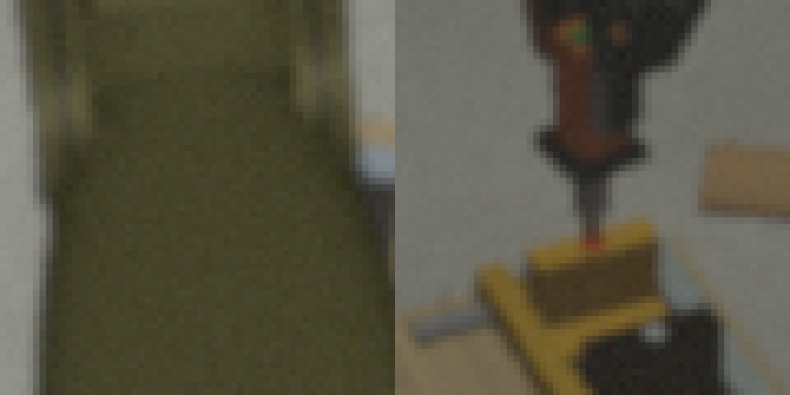

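Aligned above the red dot (592,240). Press.

Call:
jog_arm:
  rows:
    - [[255, 0, 0.4, 0.05, 0, 0, 0], [255, 0, 0.7, 0.05, 0, 0, 0], [255, 0, 1, 0.05, 0, 0, 0], [255, 0, 1.2, 0.05, 0, 0, 0], [255, 0, 1.35, 0.05, 0, 0, 0], [255, 0, 1.35, 0.05, 0, 0, 0], [255, 0, 1.35, 0.05, 0, 0, 0], [255, 0, 1.35, 0.05, 0, 0, 0], [255, 0, 1.35, 0.05, 0, 0, 0]]

```text
clock: 36.73
tool_pos: [0.6043, 0.0566, 0.1174]
tool_rot: [0.708, 0.013, -0.011, -0.706]
ft_force: [1.5, -0.6, 0.7]
grip_width: 0.274
```

```bash
python3 -c "
from mv import *
q=car(.001,.033)
rows((*q,.13,92,255,1))
"; python3 look.py .603 .057 .08 p4 30
```

```text
t 36.7 tcp [0.6043 0.0566 0.1174] yaw 92.0 w 23.3 F [ 1.5 -0.6  0.7] q6 0.06 tilt -1.0
1 x [255, -1.12, -1.24, -6.47, 0.2, -0.0, 0.2]
```

Call:
jog_arm:
  rows:
    - [[255, 0, -1.5, 0, 0, 0, 0], [255, 0, -3, 0, 0, 0, 0], [255, 0, -3.5, 0, 0, 0, 0], [255, -0.5, -3.5, -3, 0, 0, 0], [255, -1.1, -3.5, -6.4, 0, 0, 0], [255, -1.1, -3.5, -6.4, 0, 0, 0], [255, -1.1, -3.5, -6.4, 0, 0, 0], [255, -1.1, -2.5, -6.4, 0, 0, 0], [255, -1.1, -1.3, -6.4, 0, 0, 0], [255, -1.1, -1.3, -6.4, 0, 0, 0], [255, -1.1, -1.3, -6.4, 0, 0, 0]]

```text
clock: 37.75
tool_pos: [0.5944, -0.0067, 0.129]
tool_rot: [0.708, 0.013, -0.013, -0.706]
ft_force: [-0.5, -0.2, -1.5]
grip_width: 0.271
```

```bash
python3 look.py .595 -.008 .08 p5 30; python3 -c "
from mv import *
q=car(.001,.033)
rows((*q,.117,92,255,1))
"
```

```text
t 37.9 tcp [ 0.5956 -0.0069  0.1304] yaw 92.0 w 22.9 F [ 0.1 -0.2  0.2] q6 -0.05 tilt -1.0
1 x [255, -0.03, 1.34, -0.14, 0.1, 0.0, 0.2]
```

View pics/p5.png

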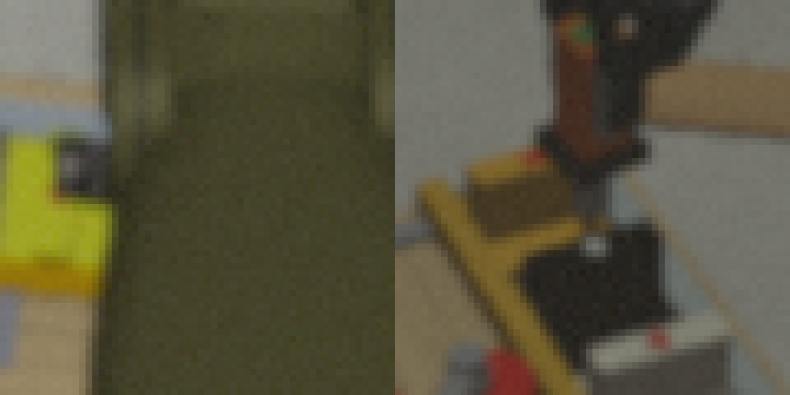

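Call:
jog_arm:
  rows:
    - [[255, -0.1, 0.4, -0.1, 0, 0, 0], [255, -0.1, 0.7, -0.1, 0, 0, 0], [255, -0.1, 1, -0.1, 0, 0, 0], [255, -0.1, 1.2, -0.1, 0, 0, 0], [255, -0.1, 1.35, -0.1, 0, 0, 0], [255, -0.1, 1.35, -0.1, 0, 0, 0], [255, -0.1, 1.35, -0.1, 0, 0, 0], [255, -0.1, 1.35, -0.1, 0, 0, 0], [255, -0.1, 1.35, -0.1, 0, 0, 0]]

```text
clock: 38.6
tool_pos: [0.5949, -0.008, 0.1172]
tool_rot: [0.708, 0.014, -0.011, -0.706]
ft_force: [-0.4, 0.5, 0.8]
grip_width: 0.271
```

```bash
python3 -c "
from mv import *
rows((.5945,-.008,.2,92,255,1),(.5238,-.3845,.2,92,255,1))
"
```

```text
t 38.6 tcp [ 0.5949 -0.008   0.1172] yaw 92.0 w 23.1 F [-0.4  0.5  0.8] q6 -0.05 tilt -1.0
1 x [255, -0.01, -8.28, -0.02, 0.1, 0.0, 0.2]
1 x [255, -8.41, -8.22, -37.4, 0.1, 0.0, 0.2]
```

Call:
jog_arm:
  rows:
    - [[255, 0, -3, 0, 0, 0, 0], [255, 0, -6, 0, 0, 0, 0], [255, 0, -8.3, 0, 0, 0, 0], [255, -0.8, -8.3, -3.6, 0, 0, 0], [255, -1.6, -8.3, -7.2, 0, 0, 0], [255, -2.4, -8.3, -10.8, 0, 0, 0], [255, -3.2, -8.3, -14.4, 0, 0, 0], [255, -4, -8.3, -18, 0, 0, 0], [255, -4.8, -8.3, -21.6, 0, 0, 0], [255, -5.6, -8.3, -25.2, 0, 0, 0], [255, -6.4, -8.3, -28.8, 0, 0, 0], [255, -7.2, -8.3, -32.4, 0, 0, 0], [255, -8, -8.3, -36, 0, 0, 0], [255, -8.4, -8.3, -37.4, 0, 0, 0], [255, -8.4, -8.3, -37.4, 0, 0, 0], [255, -8.4, -8.3, -37.4, 0, 0, 0], [255, -8.4, -6.5, -37.4, 0, 0, 0], [255, -8.4, -5, -37.4, 0, 0, 0], [255, -8.4, -5, -37.4, 0, 0, 0], [255, -8.4, -5, -37.4, 0, 0, 0]]

```text
clock: 40.27
tool_pos: [0.5237, -0.3824, 0.167]
tool_rot: [0.707, 0.014, -0.013, -0.707]
ft_force: [0.2, -0.6, -1.4]
grip_width: 0.271
```

```bash
python3 look.py .522 -.383 .1 d1 30; python3 -c "
from mv import *
rows((.5238,-.3845,.0815,92,255,1))
"
```

```text
t 40.4 tcp [ 0.5247 -0.3837  0.1687] yaw 92.1 w 23.2 F [-0.4 -0.4 -0.8] q6 -0.67 tilt -1.0
1 x [255, -0.13, 8.72, -0.05, 0.2, 0.1, 0.2]
```

View pics/d1.png

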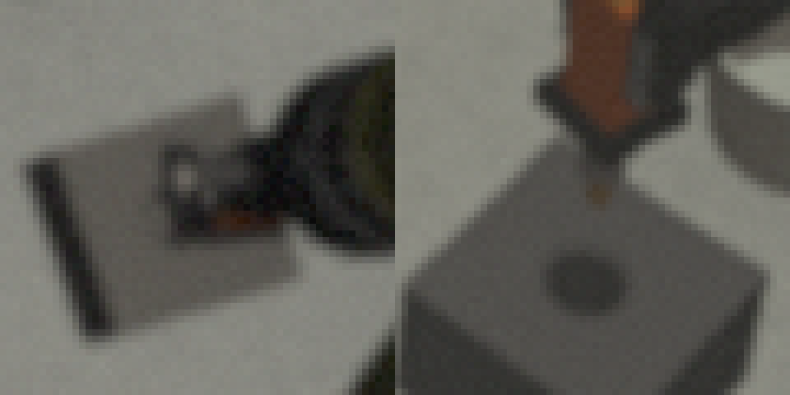

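Call:
jog_arm:
  rows:
    - [[255, -0.1, 1.5, -0.05, 0, 0, 0], [255, -0.1, 3, -0.05, 0, 0, 0], [255, -0.1, 4.5, -0.05, 0, 0, 0], [255, -0.1, 6, -0.05, 0, 0, 0], [255, -0.1, 7.2, -0.05, 0, 0, 0], [255, -0.1, 8, -0.05, 0, 0, 0], [255, -0.1, 8.5, -0.05, 0, 0, 0], [255, -0.1, 8.75, -0.05, 0, 0, 0], [255, -0.1, 8.75, -0.05, 0, 0, 0], [255, -0.1, 8.75, -0.05, 0, 0, 0]]

```text
clock: 41.2
tool_pos: [0.5247, -0.3848, 0.082]
tool_rot: [0.708, 0.015, -0.011, -0.706]
ft_force: [0.2, 0.2, -1.9]
grip_width: 0.276
```

Call:
jog_arm:
  rows:
    - [[255, -0.1, 0.15, 0, 0, 0, 0], [255, -0.1, 0.15, 0, 0, 0, 0], [105, -0.1, 0.15, 0, 0, 0, 0], [105, -0.1, 0.15, 0, 0, 0, 0], [105, -0.1, 0.15, 0, 0, 0, 0], [105, -0.1, 0.15, 0, 0, 0, 0], [105, -0.1, 0.15, 0, 0, 0, 0], [105, -0.1, -2, 0, 0, 0, 0], [105, -0.1, -4, 0, 0, 0, 0], [105, -0.1, -7, 0, 0, 0, 0], [105, -0.1, -10, 0, 0, 0, 0], [105, -0.1, -14, 0, 0, 0, 0], [105, -9, -14, 8, 0, 0, 0], [105, -18, -14, 8, 0, 0, 0], [105, -18, -14, 8, 0, 0, 0], [105, -18, -14, 8, 0, 0, 0], [105, -18, -14, 8, 0, 0, 0]]

```text
clock: 42.62
tool_pos: [0.3381, -0.3094, 0.2207]
tool_rot: [0.708, 0.015, -0.012, -0.706]
ft_force: [-0.6, 0.0, -0.5]
grip_width: 0.592
```

```bash
python3 chk.py; python3 - <<'E'
from mv import *
o=[]
for c in("top","side"):
    r=read_camera(c); print(c,[(np.round(d['centre'],3).tolist(),round(d['score'],2)) for d in place_of(c,'gauge')][:2])
    im=r["image"][:,:,::-1]; u,v=proj(np.array([[.56,-.2,.03]]),r)[0].astype(int); k=75
    v=min(max(v,k),384-k)
    o.append(cv2.resize(im[v-k:v+k,u-k-20:u+k-20],(395,395),interpolation=3))
cv2.imwrite("pics/end.png",np.hstack(o))
E
```

```text
top tile_white car xy mm [ -0.5 -33.9] z 11.0 0.82
top tile_yellow car xy mm [ 3.2 99.3] z 14.5 0.92
top tile_black car xy mm [ 3.2 29.8] z 17.1 0.71
top cam_post car xy mm [-128.1  -52.5] z 84.6 0.61
side tile_white car xy mm [  2.1 -31.8] z 12.6 0.76
side tile_yellow car xy mm [-1.  32.5] z 52.4 0.68
side tile_yellow car xy mm [ -1.5 102.1] z 12.7 0.66
side tile_black car xy mm [-2.6 32. ] z 11.0 0.77
side tile_black car xy mm [ 2.5 99.9] z 53.2 0.69
top [([0.52, -0.382, 0.059], 0.6)]
side [([0.522, -0.382, 0.062], 0.57)]
```

```bash
python3 -c "
from cell import *
print(finish_job())"
```

```text
the job is handed in; nothing more can be done
None
```

The job is done and handed in at about 43 s of robot time. Three tiles were present: white, yellow and black. There was no blue one, and I left the green, pink and turquoise look-alikes alone.

- **Clamping:** I opened the cam lever to its stop and stood yellow, black and white in the bays at y = +99, +33 and -33 mm. I then turned the lever back to its stop, where it read about 90.6° and pushed back with about 8 N.
- **Gauge:** I pressed it on white, then yellow, then black. Each press changed the wrist force by about 2 N. A crop showed the tip on the white dot. For yellow and black I saw the tip lined up above the dot just before pressing.
- **Last checks:** The networks put all three tiles within about 3 mm of x = 0 and the gauge origin at about (0.521, -0.382, 0.060), standing in its dock. The cam post was at its locked place, and the arm had drawn clear.
- **Open points:**
  - Single tile readings scattered by 3–4 mm, so I can't confirm the clamped position more finely than the 4 mm limit.
  - A few detections were obvious mislabels, such as yellow and black swapped at rib-top height.
  - I couldn't view the final picture because the 16-picture limit was reached.
  - I didn't measure the bystanders again at the end; no contact with them was planned or showed in the pictures I viewed.

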